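Reload the clip feeder's gravity chute

TASK

Flip the feeder's isolator toggle fully over to OFF (away from the robot), then load every angle clip on the bench into the gravity chute so that all lie the same way: long leaf flat on the chute floor, foot standing up at the downhill end, each slid down inside the walled channel. When all are in, flip the isolator fully back to ON, and leave the fittings, spacer and other things on the bench where they are.

Things in the scene. Friction and masses are not known exactly. Their poses are not given: they have to be found in the camera images.
- chute_mouth (a point): Mouth of the gravity chute, 200 mm above the bench, on the middle of its floor, where the narrow loading tongue ends and the walled channel begins. x points down the slope (45 degrees below level), z squarely off the floor, y across. Smooth: a clip set on the tongue slides down by itself to the stop or to the clip before it.
- chute_tongue (a point): Upper end of the chute's loading tongue, on its top face; axes as the mouth. The tongue is a polished bar 16 mm wide, 8 mm thick and 72 mm long that runs from here down to the mouth, flush with the channel floor, free in the air on both sides and underneath.
- chute_stop (a point): Lower end of the chute's channel, on its floor at the stop, 250 mm down the slope from the mouth; axes as the mouth. Channel: 36 mm wide between 14 mm high walls (flared at the mouth, 53 mm over the outside), holds six clips end to end. Two keeper rails run along 28 mm above its floor from 32 mm below the mouth, upturned to 41 mm at 9 mm below the mouth. Beyond: a green feeder head.
- isolator (a joint): Toggle of the feeder's isolator: 0 = ON (leaning 0.5 rad towards -x of its base), 1.0 = OFF (leaning 0.5 rad towards +x of its base); end stops at both. Light; it stays where it is left.
- isolator_tip (a point): Centre of the black ball (26 mm diameter) at the end of the toggle's 10 mm rod, 80 mm from the hinge; about 92 mm above the bench at either end.
- isolator_hub (a point): The toggle's hinge, 22 mm above the bench in the middle of the grey base block (70 x 50 x 25 mm). The hinge line is its y axis; its x axis points level from the ON side to the OFF side (away from the robot).
- clip1_c (a point): Aluminium angle clip, an L 30 mm wide (y): long leaf 40 mm (x) by 6 mm thick, with a foot at its +x end 24 mm high over all (z), 9 mm thick. The point is the middle of its 40 x 30 x 24 outline, 12 mm off the leaf's outer face; +x points to the foot end, +z to the side the foot is on. 45 g. May be absent. Starts lying on its leaf, foot up.
- clip2_c (a point): Aluminium angle clip, an L 30 mm wide (y): long leaf 40 mm (x) by 6 mm thick, with a foot at its +x end 24 mm high over all (z), 9 mm thick. The point is the middle of its 40 x 30 x 24 outline, 12 mm off the leaf's outer face; +x points to the foot end, +z to the side the foot is on. 45 g. May be absent. Starts lying on its leaf, foot up.
- clip3_c (a point): Aluminium angle clip, an L 30 mm wide (y): long leaf 40 mm (x) by 6 mm thick, with a foot at its +x end 24 mm high over all (z), 9 mm thick. The point is the middle of its 40 x 30 x 24 outline, 12 mm off the leaf's outer face; +x points to the foot end, +z to the side the foot is on. 45 g. May be absent. Starts lying on its leaf, foot up.
- clip4_c (a point): Aluminium angle clip, an L 30 mm wide (y): long leaf 40 mm (x) by 6 mm thick, with a foot at its +x end 24 mm high over all (z), 9 mm thick. The point is the middle of its 40 x 30 x 24 outline, 12 mm off the leaf's outer face; +x points to the foot end, +z to the side the foot is on. 45 g. May be absent. Starts standing on its foot, x down.
- clip5_c (a point): Aluminium angle clip, an L 30 mm wide (y): long leaf 40 mm (x) by 6 mm thick, with a foot at its +x end 24 mm high over all (z), 9 mm thick. The point is the middle of its 40 x 30 x 24 outline, 12 mm off the leaf's outer face; +x points to the foot end, +z to the side the foot is on. 45 g. May be absent. Starts standing on its foot, x down.
- clip6_c (a point): Aluminium angle clip, an L 30 mm wide (y): long leaf 40 mm (x) by 6 mm thick, with a foot at its +x end 24 mm high over all (z), 9 mm thick. The point is the middle of its 40 x 30 x 24 outline, 12 mm off the leaf's outer face; +x points to the foot end, +z to the side the foot is on. 45 g. May be absent. Starts standing on its foot, x down.
- tap1: A steel tap fitting, a stepped round stub 28 mm across and 40 mm high, standing; origin under its middle. Not to be disturbed.
- tap2: Another steel tap fitting like the first. Not to be disturbed.
- spacer: White porcelain ring, 44 mm across, 24 mm high; origin under its middle. Not to be disturbed.
- cutter: Nickel-plated tube cutter body, about 150 x 30 x 46 mm, lying at the back. Not to be disturbed.
- driver: Screwdriver lying at the back. Not to be disturbed.
Mind the look-alikes: they are no part of the job. There is more than one size of the part that bears isolator; the job needs the smaller.

How it is judged:
By the outcome, as a careful person would: the job done as asked, in the order asked, and still so for the second after the job is handed in, with the robot touching nothing.
Of clip1, clip2, clip3, clip4, clip5, clip6 only 4 to 6 are there at a start; the rules pass over those that are not, and their reading is None.
At some moment in a run one of clip1, clip2, clip3, clip4, clip5, clip6 may be knocked a few centimetres aside while the robot is not near it.
It also fails if it takes over 210 s, if anything falls off the work surface, if the arm or the gripper's body presses on something with over 40 N, if the wrist force passes 120 N, or if a joint passes its speed limit or range.

ROBOT

A 6-joint arm with a two-finger parallel gripper is mounted at the origin on the work surface. World frame = base frame: x ahead of the robot, y to its left, z up, the work surface at z = 0. Lengths are in mm, angles in rad, forces in N, time in s.
With the tool pointing down it reaches from about 275 to 750 mm from the base axis. Payload 10.2 kg.
Tool frame: the origin (TCP) lies midway between the tips of the shut fingers; the grasp point (between the pads) lies 19 mm behind it; z points along the fingers, y is the direction in which the jaws open and shut (so a half turn about z gives the same grasp; the last joint's range is limited). The gripper opens to 85 mm and grips with 20 to 120 N. Pads are 22 mm wide; open, the fingers measure 114 mm over their backs; the gripper's body (76 mm by 85 mm) begins 54 mm behind the grasp point. The pads swing forward as they close: fully open they stand 13 mm farther back than shut.
Start: joints at [1.024, 0.313, 1.498, -0, 1.331, -0.223], TCP at [167.053, 497.719, 231.294] pointing down, gripper open.
Joint ranges: [-2.94, 2.94], [-0.97, 2.17], [0.19, 2.56], [-1.23, 4.37], [0.02, 3.11], [-2.88, 2.88]. Speed limits (rad/s): [2.39, 2.39, 3.01, 3.14, 3.14, 3.14].

INTERFACE

Orientations are given as a unit quaternion [w, x, y, z].
In Python, from rig import sense, optics, ctrl gives the robot as it stands.
- The arm moves only by the tool play_rows, never from a script. Its argument "plan" is a list of rows, each a list of 7 numbers: the shift along the world's x, y, z in mm, then the turn, a rotation vector about the world's x, y, z in rad, then the opening, from -1 (shut) to 1 (fully open), so that 0 is half open. A call has 1 to 5 rows; each row shifts and turns the pose as measured when the row begins; what a row does not reach is not made up. A row lasts 1/12 s, in which the tool goes at most 41.7 mm and 7.16 degrees, less where a joint would pass 70% of its speed; a pose out of reach is approached as far as the arm can. A call is refused whole if a number of a shift passes 41.7 or a number of a turn 0.125, either way. A call with a gripper value outside its range is refused whole. The fingers move at their own pace and stop on an object; "grip_force" is the grip in N (left out, the last holds). Time passes only in rows, so rows that do not move let the fingers close. It gives the time, the measured TCP pose, the force and the opening at its end, in the units of the state.
- sense(): the state, without advancing time (a new reading comes with each control period).
- optics.capture(name): name is "side" or "top" or "wrist"; returns a dict with "img" (400x640x3 uint8, blue, green, red), "fx", "fy", "cx", "cy" (pixels), "world_to_cam" (4x4, takes a point from world to camera coordinates). Camera axes: x right, y up, looking along -z (the intrinsics and any distortion apply to the point x, -y, -z); pixel columns grow to the right and rows downward; lengths in mm; the calibration is good to about 2 mm. The wrist camera is an equidistant fisheye: a pixel r from the principal point sees the ray r / f radians off the axis. A picture is of the moment at which its call begins. There is no depth.
- ctrl.finish_job(): hands the job in, once; it reports no verdict.
The state is a dict: "time_s": time; "joints": joint angles; "dq": joint speeds; "tau": joint torques, N m; "eef_pos": TCP position; "ee_rot": TCP orientation; "force": force on the tool from outside, world axes, zero at the start; "wrist_torque": the same for the moment, N m; "grip_width": opening from 0.0 (shut) to 1.0 (fully open).
Only numpy, scipy, OpenCV 4.12 (cv2) and the standard library are available. Lean on these libraries where they do the work, as an engineer would, in place of code of your own. Each camera call takes 0.05 s, during which the arm holds its last target. There are 200 camera calls.

## Working session

There is one attempt and no reset: what is moved stays moved. The work goes in short steps, Python scripts to look and compute and a tool call to move; the robot and the scene stay as the last step left them, time stands still between calls to the robot, and variables do not carry over. Pictures are saved under pics/ and viewed, about 12 in all and at most 16, crops included, and the job is handed in when it is done.

Besides the shell and the picture viewer there is one more tool, called in YAML: its name, and indented under it one key for each argument. play_rows: Moves the arm, as the interface text tells. Its arguments: {"type":"object","properties":{"plan":{"type":"array"},"grip_force":{"type":"number"}},"required":["plan"]}

```bash
ls; mkdir -p pics; python3 - <<'E'
from rig import sense, optics
import cv2, numpy as np
print(sense())
for n in ("side","top","wrist"):
    c=optics.capture(n); cv2.imwrite(f"pics/a_{n}.png",c["img"])
    np.savez(f"pics/a_{n}.npz",**c)
    print(n,c["fx"],c["fy"],c["cx"],c["cy"],[k for k in c if k not in("img",)]); print(np.round(c["world_to_cam"],3).tolist())
E
```

```text
pics
{'time_s': 0.0, 'joints': array([ 1.02362540e+00,  3.13486801e-01,  1.49842390e+00, -1.56329314e-05,
        1.33101765e+00, -2.23400141e-01]), 'dq': array([-1.45278399e-04, -4.97334284e-05,  1.71761930e-04, -3.38672496e-04,
        1.68681319e-03,  1.96742427e-03]), 'tau': array([-1.46810344e-03, -4.12285995e+01, -2.59731030e+01, -3.57983390e-04,
        4.35374823e-03, -5.89443835e-05]), 'eef_pos': array([166.90412166, 497.49280487, 230.72121396]), 'ee_rot': array([-2.43957803e-04,  1.61177359e-01,  9.86925232e-01, -6.21741277e-04]), 'force': array([-0.74230114,  0.41793365,  0.02260604]), 'wrist_torque': array([0.05283773, 0.03020332, 0.01609609]), 'grip_width': 1.0007827107827691}
side 424.48034795178336 424.48034795178336 323.55990870242204 200.87458247971173 ['fx', 'fy', 'cx', 'cy', 'world_to_cam']
[[0.993, -0.117, -0.017, -550.246], [0.073, 0.49, 0.869, -180.972], [-0.093, -0.864, 0.495, -1010.924], [0.0, 0.0, 0.0, 1.0]]
top 400.2852438601299 400.2852438601299 320.6963993918314 197.81265908937326 ['fx', 'fy', 'cx', 'cy', 'world_to_cam']
[[0.085, -0.996, 0.002, -25.461], [0.973, 0.084, 0.216, -570.585], [-0.215, -0.017, 0.976, -978.406], [0.0, 0.0, 0.0, 1.0]]
wrist 309.70691628693146 309.70691628693146 326.0516671534806 198.82830015101746 ['fx', 'fy', 'cx', 'cy', 'world_to_cam']
[[0.319, 0.948, -0.001, -523.171], [-0.899, 0.302, -0.317, 40.714], [-0.3, 0.102, 0.948, -382.055], [0.0, 0.0, 0.0, 1.0]]
```

View pics/a_side.png

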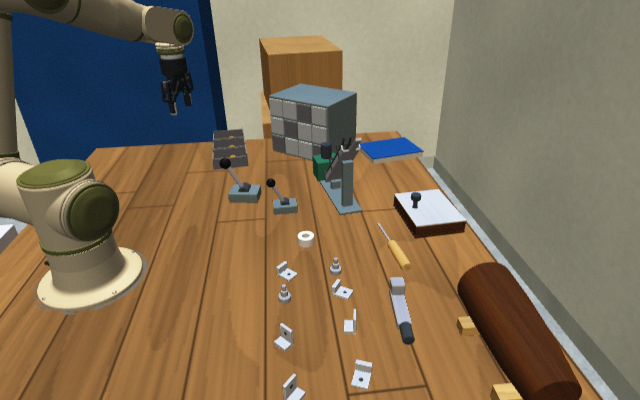

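View pics/a_top.png

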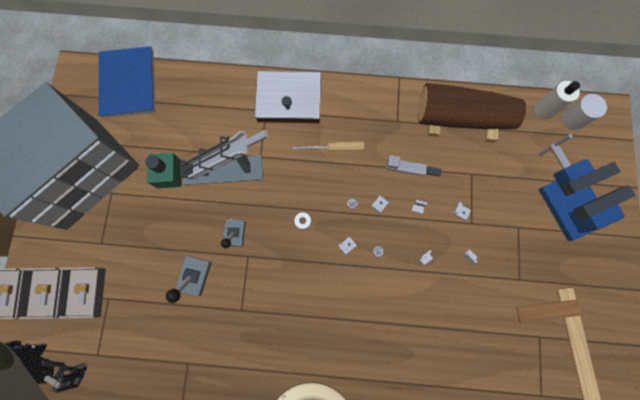

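The side view shows two toggles, at (240,180) and (280,195), the chute at (340,180), a ring at (306,239), taps at (285,294) and (335,265), and six clips. The top view shows the toggles at (190,278) (larger) and (235,232) (smaller). The clips there are at (380,203), (419,206), (462,211), (347,245), (427,257) and (471,256).

```bash
cat > h.py <<'E'
import numpy as np, cv2
from rig import sense, optics
from scipy.spatial.transform import Rotation as R
def load(n): return dict(np.load(f"pics/{n}.npz"))
def cap(n,tag):
    c=optics.capture(n); cv2.imwrite(f"pics/{tag}.png",c["img"]); np.savez(f"pics/{tag}.npz",**c); return c
def ray(c,u,v,fish=False):
    M=np.asarray(c["world_to_cam"]); a=(u-c["cx"])/c["fx"]; b=(v-c["cy"])/c["fy"]
    if fish:
        r=np.hypot(a,b)+1e-12; d=np.array([a/r*np.sin(r),-b/r*np.sin(r),-np.cos(r)])
    else: d=np.array([a,-b,-1.])
    d=M[:3,:3].T@d; return -M[:3,:3].T@M[:3,3], d/np.linalg.norm(d)
def onz(c,u,v,z,fish=False):
    o,d=ray(c,u,v,fish); return o+d*(z-o[2])/d[2]
def tri(rs):
    A=0;b=0
    for o,d in rs:
        P=np.eye(3)-np.outer(d,d); A=A+P; b=b+P@o
    x=np.linalg.solve(A,b); return x,[np.linalg.norm((np.eye(3)-np.outer(d,d))@(x-o)) for o,d in rs]
def proj(c,p,fish=False):
    M=np.asarray(c["world_to_cam"]); q=M[:3,:3]@np.asarray(p,float)+M[:3,3]; x,y,z=q[0],-q[1],-q[2]
    if fish:
        r=np.hypot(x,y)+1e-12; t=np.arctan2(r,z); return np.array([c["cx"]+c["fx"]*t*x/r,c["cy"]+c["fy"]*t*y/r])
    return np.array([c["cx"]+c["fx"]*x/z,c["cy"]+c["fy"]*y/z])
def crop(tag,out,x0,y0,x1,y1,k):
    im=cv2.imread(f"pics/{tag}.png")[y0:y1,x0:x1]; cv2.imwrite(f"pics/{out}.png",cv2.resize(im,None,fx=k,fy=k,interpolation=cv2.INTER_CUBIC))
E
python3 - <<'E'
from h import *
T=load("a_top");S=load("a_side")
crop("a_side","cs",200,80,380,240,4)
a=cv2.imread("pics/a_top.png"); 
A=cv2.resize(a[190:275,330:490],None,fx=5,fy=5,interpolation=cv2.INTER_CUBIC)
B=cv2.imread("pics/a_side.png")[255:400,260:380]
cv2.imwrite("pics/ct.png",A)
crop("a_top","ct2",140,110,330,310,4)
cv2.imwrite("pics/both.png",cv2.resize(B,None,fx=4,fy=4,interpolation=cv2.INTER_CUBIC))
for n,u,v in [("c",380,203),("c",419,206),("c",462,211),("c",347,245),("c",427,257),("c",471,256),("tap",352,203),("tap",378,251),("ring",303,220)]:
    p=onz(T,u,v,10); print(n,np.round(p),np.round(proj(S,p)))
for n,t,s in [("bigball",(173,296),(225,163)),("ball",(225,243),(270,183))]:
    print(n,tri([ray(T,*t),ray(S,*s)]))
E
```

```text
c [ 582. -138.   10.] [343. 290.]
c [ 582. -244.   10.] [352. 326.]
c [ 578. -361.   10.] [361. 375.]
c [460. -57.  10.] [287. 272.]
c [ 446. -270.   10.] [284. 343.]
c [ 459. -386.   10.] [294. 396.]
tap [575. -62.  10.] [335. 269.]
tap [ 451. -140.   10.] [284. 296.]
ring [517.  67.  10.] [306. 240.]
bigball (array([296.91196347, 344.61175343, 120.23019708]), [np.float64(1.218927565832265), np.float64(1.2189275658322933)])
ball (array([430.1856395 , 247.79313056,  91.9002916 ]), [np.float64(0.31670605822822), np.float64(0.31670605822833087)])
```

View pics/cs.png

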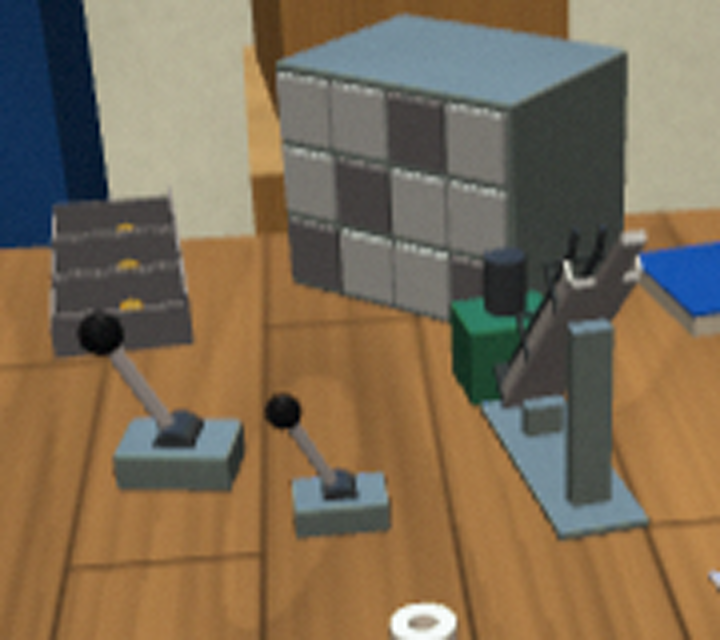

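View pics/ct.png

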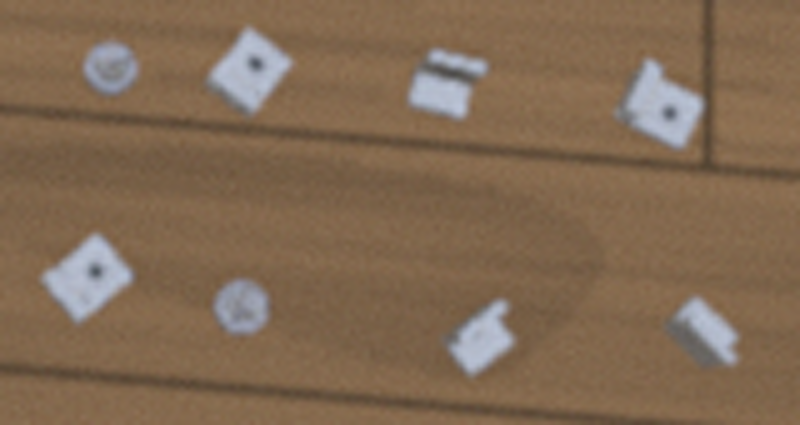

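View pics/ct2.png

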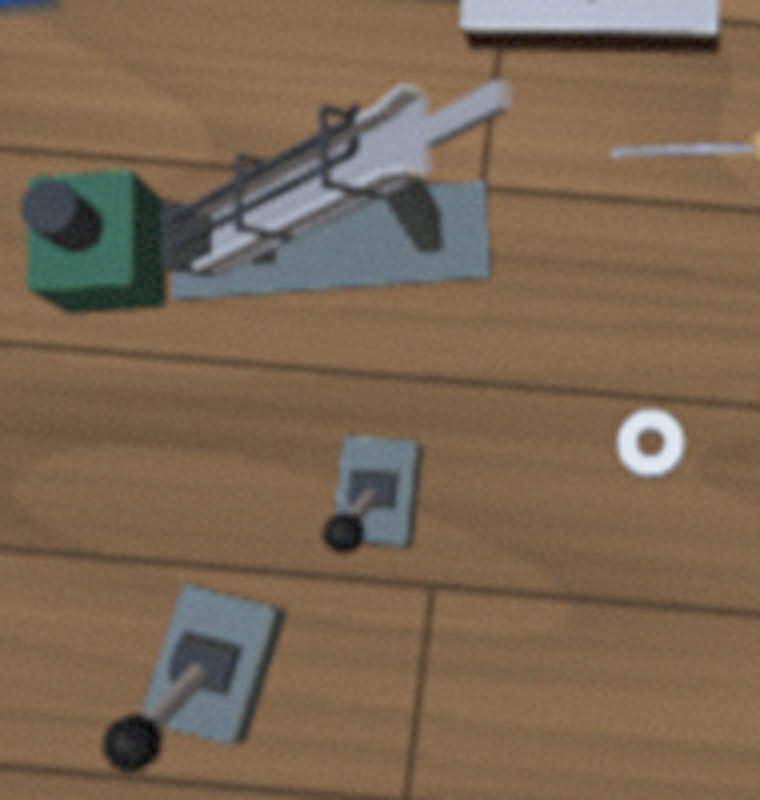

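View pics/both.png

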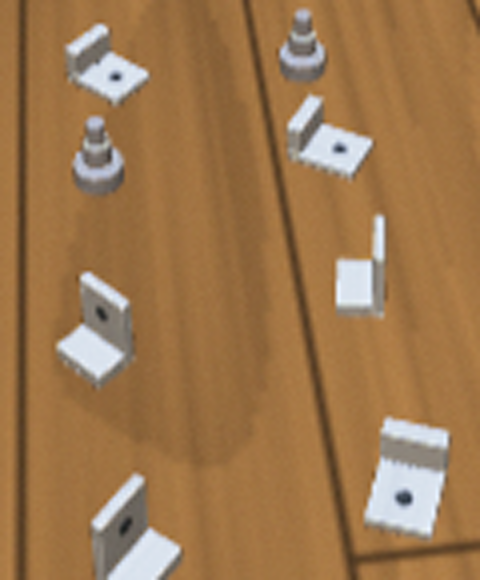

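```bash
cat >> h.py <<'E'
def q2R(q): return R.from_quat([q[1],q[2],q[3],q[0]])
def st():
    s=sense(); Rm=q2R(s["ee_rot"]).as_matrix()
    print("t%.2f pos"%s["time_s"],np.round(s["eef_pos"],1),"z",np.round(Rm[:,2],3),"y",np.round(Rm[:,1],3),"F",np.round(s["force"],1),"w%.3f"%s["grip_width"],"q",np.round(s["joints"],2)); return s["eef_pos"],Rm
def w2(tag,x0,y0,x1,y1,k): crop(tag,tag+"c",x0,y0,x1,y1,k)
E
python3 - <<'E'
from h import *
T=load("a_top");S=load("a_side")
# chute: matched points top (from ct2 crop /4 + (140,110)); side from cs crop /4+(200,80)
f=lambda x,y:(140+x/4,110+y/4); g=lambda x,y:(200+x/4,80+y/4)
for n,t,s in [("tongue end mid",f(503,95),g(632,240)),]:
    print(n,tri([ray(T,*t),ray(S,*s)]))
# base block top corners at z=25
for p in [(345,438),(418,440),(408,546)]: print("blk",np.round(onz(T,*f(*p),25)))
for p in [(417,75),(425,182),(428,128)]: print("mouth@200ish",np.round(onz(T,*f(*p),214 if p[1]!=128 else 200)))
for p in [(495,83),(508,105),(503,95)]: print("tongue@251",np.round(onz(T,*f(*p),251)))
for p in [(485,180),(490,275),(175,298)]: print("plate",np.round(onz(T,*f(*p),3)))
E
```

```text
tongue end mid (array([664.73263158, 153.5226181 , 245.12734471]), [np.float64(0.25018047134022126), np.float64(0.25018047134019)])
blk [498. 269.  25.]
blk [501. 221.  25.]
blk [431. 219.  25.]
mouth@200ish [684. 210. 214.]
mouth@200ish [621. 197. 214.]
mouth@200ish [658. 202. 200.]
tongue@251 [669. 158. 251.]
tongue@251 [657. 149. 251.]
tongue@251 [662. 152. 251.]
plate [692. 202.   3.]
plate [624. 190.   3.]
plate [589. 406.   3.]
```

All six clips are here. Three lie flat, at about (460,-57), (582,-138) and (578,-361). Three stand, at about (446,-270), (582,-244) and (459,-386).

There are two toggles. The one at top (190,278) has its ball at z≈120, so it is the larger. The one at (235,232) has its ball at z≈92 and a 70x50 base, so it is the isolator, which the enlarged crop confirms.

I'll push it with the fingers shut.

play_rows:
  plan:
    - [31,-36,0,0,0,0,-1]
    - [31,-36,0,0,0,0,-1]
    - [31,-36,0,0,0,0,-1]
    - [31,-36,0,0,0,0,-1]
    - [31,-36,0,0,0,0,-1]

```text
time_s: 0.57
eef_pos: [302.0, 336.8, 229.5]
ee_rot: [-0.001, 0.155, 0.988, -0.001]
force: [1.0, 0.6, -1.3]
grip_width: 0.297
```

play_rows:
  plan:
    - [31,-36,0,0,0,0,-1]
    - [31,-36,0,0,0,0,-1]
    - [0,0,0,0,0,0,-1]

```text
time_s: 0.82
eef_pos: [359.3, 268.5, 229.3]
ee_rot: [-0.001, 0.158, 0.988, -0.001]
force: [-0.6, 0.3, -0.4]
grip_width: 0.002
```

play_rows:
  plan:
    - [29,-22,-41,0,0,0,-1]
    - [0,0,-41,0,0,0,-1]
    - [0,0,-41,0,0,0,-1]
    - [0,0,-38,0,0,0,-1]
    - [0,0,0,0,0,0,-1]

```text
time_s: 1.23
eef_pos: [381.7, 251.2, 77.3]
ee_rot: [0.003, 0.161, 0.987, 0.001]
force: [-1.4, -0.1, -0.4]
grip_width: 0.0
```

```bash
python3 - <<'E'
from h import *
st(); cap("side","b_s"); w2("b_s",220,90,380,230,4)
E
```

```text
t1.23 pos [381.7 251.2  77.3] z [ 0.006  0.001 -1.   ] y [0.318 0.948 0.002] F [-1.4 -0.1 -0.4] w0.000 q [ 0.33  0.36  1.89 -0.    0.89 -0.92]
```

View pics/b_sc.png

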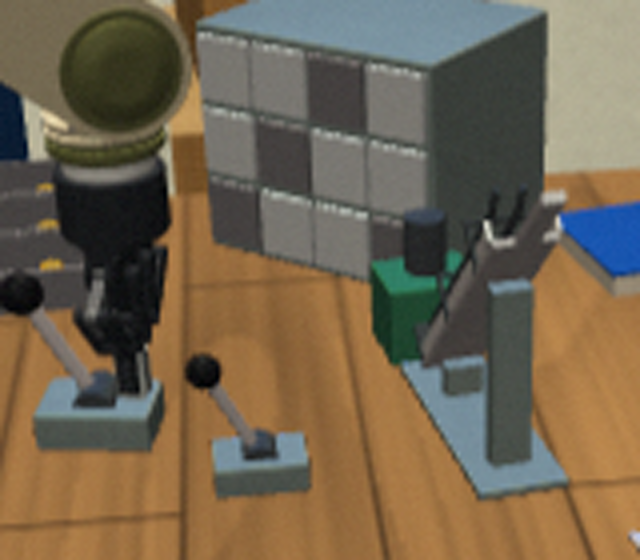

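play_rows:
  plan:
    - [20,-1,2,0,0,0,-1]
    - [20,-1,1,0,0,0,-1]
    - [20,-1,1,0,0,0,-1]
    - [20,-1,0,0,0,0,-1]
    - [10,0,0,0,0,0,-1]

```text
time_s: 1.7
eef_pos: [477.2, 251.0, 96.9]
ee_rot: [0.008, 0.159, 0.987, 0.004]
force: [-0.4, 0.2, -1.4]
grip_width: 0.003
```

play_rows:
  plan:
    - [6,0,0,0,0,0,-1]
    - [6,0,0,0,0,0,-1]
    - [0,0,0,0,0,0,-1]

```text
time_s: 1.95
eef_pos: [492.0, 252.4, 103.9]
ee_rot: [0.01, 0.158, 0.987, 0.006]
force: [0.3, 0.4, -0.4]
grip_width: -0.008
```

```bash
python3 - <<'E'
from h import *
st(); cap("side","c_s"); cap("top","c_t")
a=cv2.resize(cv2.imread("pics/c_s.png")[130:230,230:330],None,fx=4,fy=4,interpolation=2)
b=cv2.resize(cv2.imread("pics/c_t.png")[190:290,190:290],None,fx=4,fy=4,interpolation=2)
cv2.imwrite("pics/c.png",np.hstack([a,b]))
E
```

```text
t1.95 pos [492.  252.4 103.9] z [ 0.022  0.008 -1.   ] y [0.312 0.95  0.014] F [ 0.3  0.4 -0.4] w-0.008 q [ 0.26  0.49  1.59  0.    1.03 -0.99]
```

View pics/c.png

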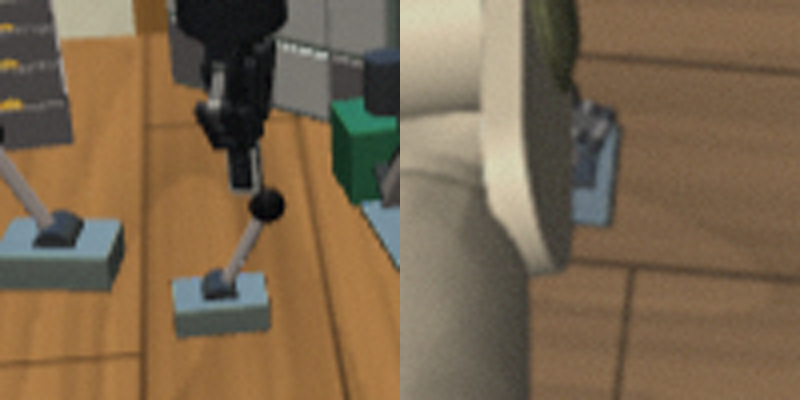

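play_rows:
  plan:
    - [-14,0,-8,0,0,0,-1]
    - [0,0,-12,0,0,0,-1]
    - [0,0,-3,0,0,0,-1]

```text
time_s: 2.3
eef_pos: [477.6, 253.1, 82.6]
ee_rot: [0.013, 0.158, 0.987, 0.007]
force: [-0.7, -0.1, 0.1]
grip_width: -0.001
```

```bash
python3 - <<'E'
from h import *
S=load("c_s"); print(proj(S,(503,246,92)),proj(S,(426,246,92)), proj(S,(464,244,102)))
st()
E
```

```text
[295.46586164 181.49817077] [268.64491301 183.3304856 ] [281.71380558 179.62769314]
t2.30 pos [477.6 253.1  82.6] z [ 0.028  0.009 -1.   ] y [0.311 0.95  0.017] F [-0.7 -0.1  0.1] w-0.001 q [ 0.27  0.5   1.65  0.    0.96 -0.98]
```

play_rows:
  plan:
    - [6,-2,0,0,0.02,0,-1]
    - [6,-2,0,0,0,0,-1]
    - [5,0,-1,0,0,0,-1]
    - [4,0,-1,0,0,0,-1]

```text
time_s: 2.63
eef_pos: [482.4, 253.4, 80.0]
ee_rot: [-0.017, 0.156, 0.988, 0.003]
force: [-17.5, 3.3, 9.6]
grip_width: 0.004
```

play_rows:
  plan:
    - [-25,0,0,0,0,0,-1]
    - [-10,0,41,0,0,0,-1]
    - [0,0,41,0.03,0,0,-1]
    - [0,0,41,0,0,0,-1]
    - [0,0,41,0,0,0,-1]

```text
time_s: 3.05
eef_pos: [438.2, 252.9, 242.0]
ee_rot: [-0.029, 0.154, 0.987, 0.014]
force: [0.7, -0.1, -0.1]
grip_width: -0.001
```

play_rows:
  plan:
    - [30,-25,30,0,0,0,0]
    - [30,-25,30,0,0,0,0]
    - [30,-25,30,0,0,0,0]
    - [0,0,0,0,0,0,0]

```text
time_s: 3.38
eef_pos: [514.3, 189.7, 330.5]
ee_rot: [-0.02, 0.152, 0.988, 0.017]
force: [0.4, -0.8, -0.3]
grip_width: 0.504
```

```bash
python3 - <<'E'
from h import *
p,Rm=st(); c=cap("wrist","d_w")
M=c["world_to_cam"]; cp=-M[:3,:3].T@M[:3,3]
print("cam in tool",np.round(Rm.T@(cp-p),1),"cam axes in tool",np.round((M[:3,:3]@Rm),3).tolist())
for q in [(662,152,251),(654,202,200),(625,380,25),(582,-138,10)]: print(proj(c,q,True))
cv2.imwrite("pics/d_w2.png",cv2.resize(c["img"],None,fx=1.25,fy=1.25,interpolation=2))
E
```

```text
t3.38 pos [514.3 189.7 330.5] z [-0.035  0.04  -0.999] y [0.3   0.953 0.028] F [ 0.4 -0.8 -0.3] w0.504 q [ 0.12  0.33  1.22  0.04  1.62 -1.15]
cam in tool [  82.    -1.1 -143.7] cam axes in tool [[-0.001, 1.0, 0.0], [0.948, 0.001, 0.317], [0.317, 0.0, -0.948]]
[333.70373782 356.56266968]
[372.70829766 308.19649659]
[453.69468961 194.72881505]
[162.67653693 255.40846228]
```

View pics/d_w2.png

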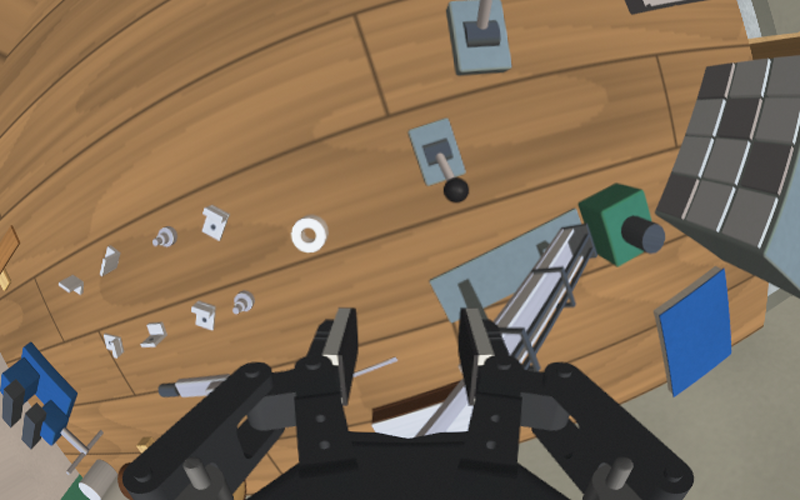

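The isolator now leans to OFF: its ball met the stop with 17 N and sits at side (296,181), against an expected (295,181). The wrist view shows the chute partly hidden by the fingers. Next I need rough foot directions for the clips.

```bash
python3 - <<'E'
from h import *
S=load("a_side"); g=lambda p:(260+p[0]/4,255+p[1]/4)
D={"A":[((115,102),(68,80),0)],"B":[((352,176),(290,160),0)],"C":[((367,522),(383,455),6),((430,530),(443,468),6)],
"D":[((130,350),(97,377),9)],"E":[((375,303),(337,303),9)],"F":[((145,530),(180,552),9)]}
for k,v in D.items():
    for a,b,z in v:
        d=onz(S,*g(b),z)-onz(S,*g(a),z); print(k,np.round(d),"az",np.round(np.arctan2(d[1],d[0]),2))
s=sense(); 
E
```

```text
A [-27.  24.   0.] az 2.42
B [-32.  17.   0.] az 2.65
C [13. 33.  0.] az 1.19
C [12. 30.  0.] az 1.19
D [-16. -14.   0.] az -2.43
E [-19.   2.   0.] az 3.01
F [ 14. -13.   0.] az -0.73
```

play_rows:
  plan:
    - [-7,-32,-22,-0.02,-0.02,-0.09,0.2]
    - [-7,-32,-22,-0.02,-0.02,-0.09,0.2]
    - [-7,-32,-22,0,0,-0.09,0.2]
    - [-7,-32,-22,0,0,-0.09,0.2]
    - [-7,-32,-22,0,0,-0.09,0.2]

```text
time_s: 3.85
eef_pos: [473.6, 33.3, 216.8]
ee_rot: [0.007, 0.371, 0.929, 0.002]
force: [1.0, -0.0, -0.1]
grip_width: 0.606
```

play_rows:
  plan:
    - [-7,-32,-22,0,0,0,0.2]
    - [-7,-32,-22,0,0,0,0.2]
    - [-7,-32,-22,0,0,0,0.2]
    - [0,0,0,0,0,0,0.2]

```text
time_s: 4.18
eef_pos: [444.1, -65.5, 143.0]
ee_rot: [0.003, 0.373, 0.928, 0.002]
force: [-1.3, -0.2, -0.7]
grip_width: 0.598
```

```bash
python3 - <<'E'
from h import *
p,Rm=st(); c=cap("wrist","e_w"); print(proj(c,(460,-57,5),True))
crop("e_w","e_wc",200,90,460,300,3)
E
```

```text
t4.18 pos [444.1 -65.5 143. ] z [ 0.007  0.002 -1.   ] y [0.693 0.721 0.006] F [-1.3 -0.2 -0.7] w0.598 q [-0.41  0.24  1.84  0.01  1.05 -1.22]
[344.61748114 191.08118138]
```

View pics/e_wc.png

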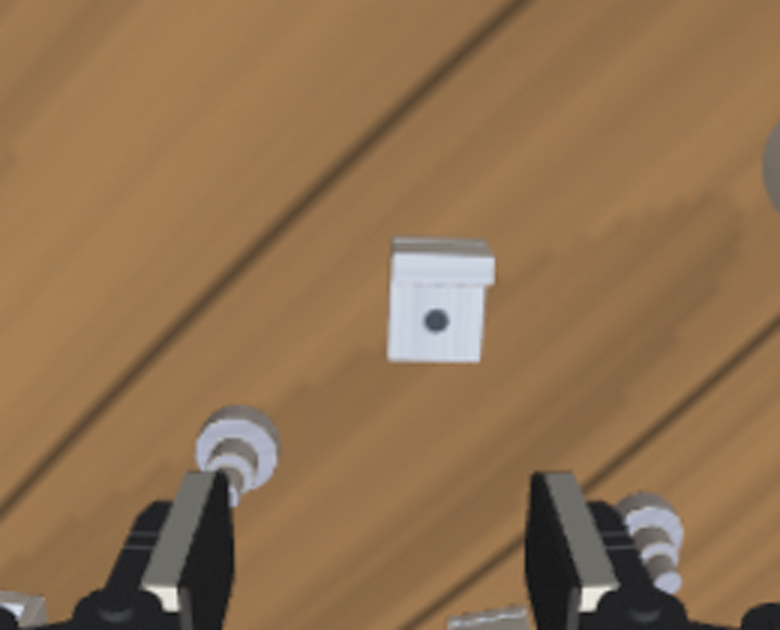

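```bash
cat >> h.py <<'E'
def meas(c,guess,z,off,rng):
    """clip end edge at height z seen by wrist cam; returns grasp xy; rng = mm of contour from end edge used for sides"""
    p,Rm=st(); hsv=cv2.cvtColor(c["img"],cv2.COLOR_BGR2HSV)
    m=((hsv[...,1]<70)&(hsv[...,2]>110)).astype(np.uint8)
    cs,_=cv2.findContours(m,cv2.RETR_EXTERNAL,cv2.CHAIN_APPROX_NONE)
    g=proj(c,guess,True)
    cs=[k for k in cs if cv2.contourArea(k)>150]
    k=min(cs,key=lambda k:np.linalg.norm(k[:,0].mean(0)-g)); print("px",g.round(),k[:,0].mean(0).round(),"area",cv2.contourArea(k))
    yaw=np.arctan2(Rm[1,0],Rm[0,0]); X=np.array([np.cos(yaw),np.sin(yaw)]);Y=np.array([-X[1],X[0]])
    W=np.array([onz(c,u,v,z,True)[:2] for u,v in k[:,0].astype(float)]); 
    for it in range(3):
        T=np.c_[W@X,W@Y]; a=np.percentile(T[:,0],2); 
        s=T[(T[:,0]>a+3)&(T[:,0]<a+rng)]; mid=(s[:,1].max()+s[:,1].min())/2
        L=s[s[:,1]<mid];H=s[s[:,1]>mid]
        sl=(np.polyfit(L[:,0],L[:,1],1)[0]+np.polyfit(H[:,0],H[:,1],1)[0])/2
        dy=np.arctan(sl); X=np.array([np.cos(yaw+dy),np.sin(yaw+dy)]) if it==0 else X; Y=np.array([-X[1],X[0]])
        if it==0: yaw0=yaw;yaw=yaw+dy
    w=np.median(H[:,1])-np.median(L[:,1]); l=(np.median(H[:,1])+np.median(L[:,1]))/2
    G=X*(a+off)+Y*l; ln=T[:,0].max()-a
    print("yaw",round(yaw,3),"turn",round(yaw-yaw0,3),"width",round(w,1),"len@z",round(ln,1),"grasp",G.round(1),"move",(G-p[:2]).round(1)); return G,yaw
E
python3 - <<'E'
from h import *
meas(load("e_w"),(458,-56,6),6,30,25)
E
```

```text
t4.23 pos [445.1 -63.9 144.6] z [ 0.009  0.002 -1.   ] y [0.692 0.722 0.007] F [0.1 0.9 0.7] w0.604 q [-0.41  0.24  1.84  0.01  1.05 -1.22]
px [344. 189.] [345. 190.] area 1292.5
yaw 2.333 turn -0.044 width 29.9 len@z 41.3 grasp [453.1 -48.8] move [ 8. 15.]
```

play_rows:
  plan:
    - [8,15,-30,0,0,-0.04,0.2]
    - [0,0,-40,0,0.008,0,0.2]
    - [0,0,-40,0,0,0,0.2]
    - [0,0,-15,0,0,0,0.2]
    - [0,0,0,0,0,0,0.2]

```text
time_s: 4.65
eef_pos: [454.1, -42.8, 18.8]
ee_rot: [0.004, 0.391, 0.92, 0.002]
force: [-0.5, -0.4, 0.3]
grip_width: 0.602
```

```bash
python3 - <<'E'
from h import *
p,Rm=st(); print(np.array([453.1,-48.8])-p[:2])
E
```

```text
t4.65 pos [454.1 -42.8  18.8] z [ 0.009 -0.    -1.   ] y [0.72  0.694 0.006] F [-0.5 -0.4  0.3] w0.602 q [-0.35  0.47  1.93  0.    0.74 -1.12]
[-1.03731638 -6.00880934]
```

play_rows:
  plan:
    - [-1,-6,-6,0,0,0,0.2]
    - [0,0,-6,0,0,0,0.2]
    - [0,0,-4,0,0,0,0.2]
    - [0,0,0,0,0,0,0.2]

```text
time_s: 4.98
eef_pos: [454.8, -47.2, 4.9]
ee_rot: [0.006, 0.389, 0.921, 0.002]
force: [0.6, 0.1, 0.0]
grip_width: 0.6
```

play_rows:
  plan:
    - [-1,-1,-3,0,0,0,0.2]
    - [0,0,0,0,0,0,-1]
    - [0,0,0,0,0,0,-1]
    - [0,0,0,0,0,0,-1]
    - [0,0,0,0,0,0,-1]
  grip_force: 50

```text
time_s: 5.4
eef_pos: [455.3, -48.8, 4.2]
ee_rot: [0.009, 0.389, 0.921, 0.002]
force: [-0.2, 0.0, -0.2]
grip_width: 0.339
```

play_rows:
  plan:
    - [0,0,15,0,0,0,-1]
    - [0,0,30,0,0,0,-1]
    - [0,0,40,0,0,0,-1]
    - [0,0,40,0,0,0,-1]
    - [0,0,40,0,0,0,-1]

```text
time_s: 5.82
eef_pos: [449.6, -47.1, 168.7]
ee_rot: [0.0, 0.39, 0.921, 0.002]
force: [0.9, 0.1, -0.7]
grip_width: 0.334
```

```bash
python3 - <<'E'
from h import *
p,Rm=st(); cap("wrist","f_w"); crop("f_w","f_wc",200,140,460,340,3)
E
```

```text
t5.82 pos [449.6 -47.1 168.7] z [ 0.002  0.003 -1.   ] y [0.718 0.696 0.004] F [ 0.9  0.1 -0.7] w0.334 q [-0.37  0.22  1.8   0.    1.13 -1.14]
```

play_rows:
  plan:
    - [26,17,24,0,0,-0.1,-1]
    - [26,17,24,0,0,-0.1,-1]
    - [26,17,24,0,0,-0.1,-1]
    - [26,17,20,0,0,-0.1,-1]
    - [26,17,20,0,0,-0.1,-1]

```text
time_s: 6.28
eef_pos: [579.3, 36.9, 290.3]
ee_rot: [0.007, 0.615, 0.788, 0.0]
force: [1.2, -0.6, -0.2]
grip_width: 0.34
```

play_rows:
  plan:
    - [26,17,20,0,0,-0.1,-1]
    - [26,17,20,0,0,0,-1]
    - [26,17,15,0,0,0,-1]
    - [13,8,0,0,0,0,-1]
    - [0,0,0,0,0,0,-1]

```text
time_s: 6.7
eef_pos: [676.2, 102.6, 349.0]
ee_rot: [0.009, 0.657, 0.754, 0.002]
force: [-0.7, 0.5, -1.5]
grip_width: 0.338
```

```bash
python3 - <<'E'
from h import *
p,Rm=st(); c=cap("wrist","g_w"); 
for q in [(662,152,251),(654,202,200)]: print(proj(c,q,True))
crop("g_w","g_wc",200,0,460,260,3)
im=c["img"][0:200,220:420]; cv2.imwrite("pics/g_wc.png",cv2.resize(c["img"][0:260,180:500],None,fx=2.4,fy=2.3,interpolation=2))
E
```

```text
t6.70 pos [676.2 102.6 349. ] z [ 0.017 -0.009 -1.   ] y [0.991 0.136 0.016] F [-0.7  0.5 -1.5] w0.338 q [-0.02  0.68  0.64 -0.01  1.8  -0.16]
[315.86908991 135.61071701]
[315.33349094  75.04455862]
```

View pics/g_wc.png

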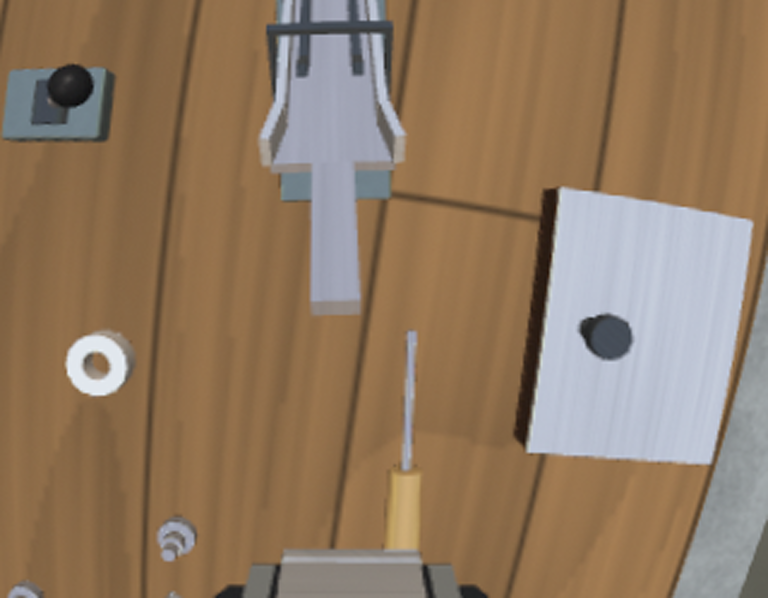

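```bash
python3 - <<'E'
from h import *
c=load("g_w"); f=lambda x,y:(180+x/2.4,y/2.3)
m=onz(c,*f(333.5,162),200,True); t=onz(c,*f(335.5,300),250.9,True)
print(m,t,np.linalg.norm((m-t)[:2]),np.arctan2(*(m-t)[1::-1]))
for a,b,z in [((311,300),(360,300),250.9),((311,162),(356,162),200)]:
    print("tongue w",np.linalg.norm(onz(c,*f(*a),z,True)-onz(c,*f(*b),z,True)))
# far channel: rail/channel at crop top
n=[onz(c,*f(x,0),200-0,True) for x in (279,386)]
# plane of the floor: intersect rays with plane through m with normal chute z
d=(m-t); d[2]=0; d/=np.linalg.norm(d); nz=(d+[0,0,1])/np.sqrt(2)
def pl(p,h=0):
    o,r=ray(c,*f(*p),True); return o+r*(((m+nz*h-o)@nz)/(r@nz))
for p,h in [((275,30),14),((388,30),14),((304,70),28),((357,70),28)]: 
    q=pl(p,h)-m; print(p,"down",q@((d-[0,0,1])/np.sqrt(2)),"lat",q@np.cross(nz,(d-[0,0,1])/np.sqrt(2)))
E
```

```text
[656.71889362 206.75626664 200.        ] [664.49169069 156.4346217  250.9       ] 50.91840849532017 1.7240475003784832
tongue w 15.858976769418963
tongue w 17.224278387843892
(275, 30) down 86.05123935563556 lat 25.524793508771673
(388, 30) down 83.72086629246417 lat -25.261118852272304
(304, 70) down 26.68712353410857 lat 10.55215597797077
(357, 70) down 25.82211539780169 lat -9.608472158790441
```

play_rows:
  plan:
    - [-3,18,-8,-0.111,-0.017,0.01,-1]
    - [-3,18,-8,-0.111,-0.017,0.01,-1]
    - [-3,18,-8,-0.111,-0.017,0,-1]
    - [-3,18,-8,-0.111,-0.017,0,-1]
    - [-3,18,-8,-0.111,-0.017,0,-1]

```text
time_s: 7.17
eef_pos: [660.0, 182.3, 311.8]
ee_rot: [0.231, 0.623, 0.724, -0.182]
force: [0.3, -0.0, -1.2]
grip_width: 0.337
```

play_rows:
  plan:
    - [-3,14,-10,-0.111,-0.017,0,-1]
    - [-2,10,-10,-0.111,-0.017,0,-1]
    - [0,0,0,0,0,0,-1]

```text
time_s: 7.42
eef_pos: [651.3, 211.2, 287.4]
ee_rot: [0.316, 0.59, 0.697, -0.257]
force: [0.1, -0.2, -2.6]
grip_width: 0.339
```

```bash
cat >> h.py <<'E'
TG=np.array([664.5,156.4,250.9]); D=np.array([-.1526,.9883,0]); UP=np.array([0,0,1.])
CX=(D-UP)/2**.5; CZ=(D+UP)/2**.5; CY=np.cross(CZ,CX)
def err(s,h,kind):
    """tool target at s along tongue, h above floor. kind lying: tool z=-CZ,x=CX ; standing: z=CX,x=CZ"""
    p,Rm=st(); tgt=TG+s*CX+h*CZ
    W=np.c_[CX,-CY,-CZ] if kind=="L" else np.c_[CZ,-CY,CX]
    q=p-TG
    print("s %.1f lat %.1f h %.1f"%(q@CX,q@CY,q@CZ),"move",np.round(tgt-p,1),"turn",np.round(R.from_matrix(W@Rm.T).as_rotvec(),3))
E
python3 - <<'E'
from h import *
err(40,40,"L"); err(40,6,"L")
E
```

```text
t7.42 pos [651.3 211.2 287.4] z [ 0.138 -0.731 -0.668] y [0.985 0.172 0.015] F [ 0.1 -0.2 -2.6] w0.339 q [ 0.41  0.84  0.73 -0.83  1.74  0.17]
s 13.9 lat 4.7 h 65.5 move [  4.6   1.1 -36.5] turn [ 0.051  0.023 -0.019]
t7.42 pos [651.3 211.2 287.4] z [ 0.138 -0.731 -0.668] y [0.985 0.172 0.015] F [ 0.1 -0.2 -2.6] w0.339 q [ 0.41  0.84  0.73 -0.83  1.74  0.17]
s 13.9 lat 4.7 h 65.5 move [  8.2 -22.6 -60.5] turn [ 0.051  0.023 -0.019]
```

play_rows:
  plan:
    - [2,1,-18,0.03,0.012,-0.01,-1]
    - [2,0,-18,0.02,0.01,-0.01,-1]
    - [0,0,0,0,0,0,-1]

```text
time_s: 7.67
eef_pos: [653.9, 211.8, 249.1]
ee_rot: [0.289, 0.601, 0.703, -0.249]
force: [0.5, -0.8, -0.5]
grip_width: 0.337
```

```bash
python3 - <<'E'
from h import *
err(40,16,"L"); err(40,6,"L")
E
```

```text
t7.67 pos [653.9 211.8 249.1] z [ 0.106 -0.697 -0.709] y [ 0.988  0.154 -0.003] F [ 0.5 -0.8 -0.5] w0.337 q [ 0.4   0.86  0.75 -0.76  1.71  0.2 ]
s 41.2 lat 2.0 h 38.5 move [  4.6 -16.2 -15.1] turn [-0.002 -0.004 -0.001]
t7.67 pos [653.9 211.8 249.1] z [ 0.106 -0.697 -0.709] y [ 0.988  0.154 -0.003] F [ 0.5 -0.8 -0.5] w0.337 q [ 0.4   0.86  0.75 -0.76  1.71  0.2 ]
s 41.2 lat 2.0 h 38.5 move [  5.6 -23.2 -22.2] turn [-0.002 -0.004 -0.001]
```

play_rows:
  plan:
    - [3,-10,-10,0,0,0,-1]
    - [2,-9,-8,0,0,0,-1]
    - [0,0,0,0,0,0,-1]

```text
time_s: 7.92
eef_pos: [659.5, 188.5, 232.5]
ee_rot: [0.288, 0.602, 0.702, -0.249]
force: [-0.6, -0.3, -0.6]
grip_width: 0.337
```

```bash
python3 - <<'E'
from h import *
err(40,6,"L"); cap("side","i_s"); cap("wrist","i_w")
a=cv2.resize(cv2.imread("pics/i_s.png")[100:220,300:400],None,fx=4,fy=4,interpolation=2)
b=cv2.resize(cv2.imread("pics/i_w.png")[180:340,260:400],None,fx=3,fy=3,interpolation=2)
cv2.imwrite("pics/i.png",np.hstack([a,b]))
E
```

```text
t7.92 pos [659.5 188.5 232.5] z [ 0.105 -0.696 -0.71 ] y [ 0.989  0.151 -0.002] F [-0.6 -0.3 -0.6] w0.337 q [ 0.36  0.85  0.82 -0.76  1.65  0.22]
s 36.0 lat 0.1 h 9.9 move [ 0.1  0.1 -5.6] turn [-0.004 -0.002  0.002]
```

View pics/i.png

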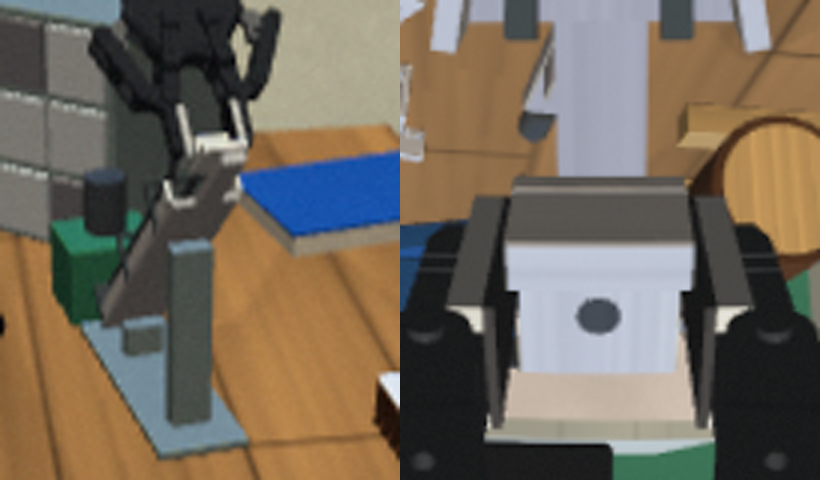

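play_rows:
  plan:
    - [0,0,-4,0,0,0,-1]
    - [0,0,-1,0,0,0,-1]
    - [0,0,0,0,0,0,0.1]
    - [0,0,0,0,0,0,0.1]
    - [0,0,0,0,0,0,0.1]

```text
time_s: 8.43
eef_pos: [659.8, 190.9, 232.3]
ee_rot: [0.29, 0.603, 0.702, -0.245]
force: [0.3, 0.8, -0.4]
grip_width: 0.552
```

```bash
python3 - <<'E'
from h import *
err(40,40,"L"); cap("wrist","j_w"); crop("j_w","j_wc",240,60,420,340,2)
E
```

```text
t8.43 pos [659.8 190.9 232.3] z [ 0.111 -0.694 -0.711] y [0.988 0.153 0.006] F [ 0.3  0.8 -0.4] w0.552 q [ 0.37  0.85  0.82 -0.76  1.65  0.23]
s 37.8 lat -0.6 h 11.4 move [-3.9 21.4 18.6] turn [-0.007  0.005 -0.   ]
```

View pics/j_wc.png

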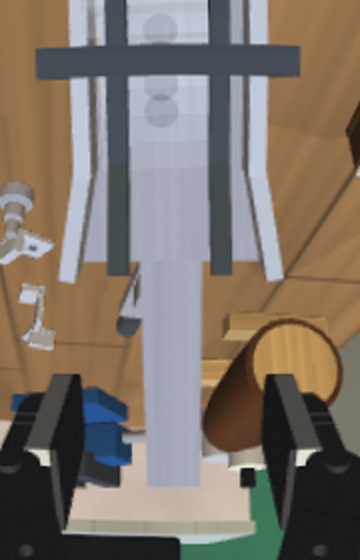

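play_rows:
  plan:
    - [-4,24,24,0,0,0,0.2]
    - [0,0,40,0.11,0.017,0,0.2]
    - [0,0,40,0.11,0.017,0,0.2]
    - [-5,-25,10,0.11,0.017,0,0.2]
    - [-8,-35,0,0.11,0.017,0,0.2]

```text
time_s: 8.9
eef_pos: [641.0, 165.1, 344.3]
ee_rot: [0.123, 0.634, 0.757, -0.102]
force: [2.0, -1.4, -0.7]
grip_width: 0.598
```

play_rows:
  plan:
    - [-8,-38,0,0.11,0.017,0,0.2]
    - [-8,-38,0,0.11,0.017,0,0.2]
    - [-8,-38,0,0.08,0.015,0,0.2]
    - [-8,-38,0,0,0,0.12,0.2]
    - [-8,-35,-10,0,0,0.12,0.2]

```text
time_s: 9.32
eef_pos: [598.5, -27.0, 342.8]
ee_rot: [0.008, 0.547, 0.837, 0.011]
force: [0.7, -0.7, 0.5]
grip_width: 0.6
```

play_rows:
  plan:
    - [-8,-35,-15,0,0,0.12,0.2]
    - [-8,-33,-20,0,0,0.12,0.2]
    - [-8,-33,-20,0,0,0.12,0.2]
    - [-8,-33,-20,0,0,0.12,0.2]
    - [0,0,0,0,0,0.12,0.2]

```text
time_s: 9.73
eef_pos: [563.1, -168.3, 268.5]
ee_rot: [0.006, 0.274, 0.962, 0.013]
force: [0.4, 0.8, -1.0]
grip_width: 0.604
```

```bash
cat >> h.py <<'E'
def down(yaw=None,xy=None):
    p,Rm=st(); y=np.arctan2(Rm[1,0],Rm[0,0]); a=Rm[:,2]
    print("psi",round(y,3),"fix turn",np.round([-a[1],a[0]],3), "" if yaw is None else ("yawturn",round((yaw-y+np.pi)%(2*np.pi)-np.pi,3)), "" if xy is None else ("move",np.round(np.array(xy)-p[:2],1)))
E
python3 - <<'E'
from h import *
down(2.6,(582,-138))
E
```

```text
t9.73 pos [ 563.1 -168.3  268.5] z [ 0.02   0.022 -1.   ] y [0.527 0.849 0.029] F [ 0.4  0.8 -1. ] w0.604 q [-0.5   0.43  1.24  0.03  1.47 -1.52]
psi 2.586 fix turn [-0.022  0.02 ] ('yawturn', np.float64(0.014)) ('move', array([18.9, 30.3]))
```

play_rows:
  plan:
    - [7,10,-38,-0.02,0.02,0,0.2]
    - [7,10,-38,0,0,0,0.2]
    - [5,8,-38,0,0,0,0.2]
    - [0,0,-15,0,0,0,0.2]
    - [0,0,0,0,0,0,0.2]

```text
time_s: 10.15
eef_pos: [581.4, -143.0, 137.0]
ee_rot: [0.002, 0.272, 0.962, -0.001]
force: [-0.1, 0.8, -0.1]
grip_width: 0.597
```

```bash
python3 - <<'E'
from h import *
down(); c=cap("wrist","k_w"); G,y=meas(c,(582,-138,6),6,30,25); down(y,G)
E
```

```text
t10.15 pos [ 581.4 -143.   137. ] z [ 0.003 -0.002 -1.   ] y [ 0.524  0.852 -0.   ] F [-0.1  0.8 -0.1] w0.597 q [-0.44  0.55  1.39 -0.    1.19 -1.45]
psi 2.59 fix turn [0.002 0.003]  
t10.20 pos [ 581.7 -143.1  138.3] z [ 0.004 -0.003 -1.   ] y [ 0.524  0.852 -0.   ] F [ 1.   0.2 -0.4] w0.598 q [-0.44  0.55  1.39 -0.    1.19 -1.45]
px [333. 186.] [332. 182.] area 1374.5
yaw 2.579 turn -0.01 width 29.7 len@z 41.1 grasp [ 570.7 -131.4] move [-11.   11.7]
t10.20 pos [ 581.7 -143.1  138.3] z [ 0.004 -0.003 -1.   ] y [ 0.524  0.852 -0.   ] F [ 1.   0.2 -0.4] w0.598 q [-0.44  0.55  1.39 -0.    1.19 -1.45]
psi 2.59 fix turn [0.003 0.004] ('yawturn', np.float64(-0.01)) ('move', array([-11. ,  11.7]))
```

play_rows:
  plan:
    - [-10,10,-30,0,0,0,0.2]
    - [0,0,-40,0,0,0,0.2]
    - [0,0,-40,0,0,0,0.2]
    - [0,0,-10,0,0,0,0.2]
    - [0,0,0,0,0,0,0.2]

```text
time_s: 10.62
eef_pos: [576.6, -135.6, 25.5]
ee_rot: [0.012, 0.272, 0.962, -0.002]
force: [0.2, -0.9, 0.3]
grip_width: 0.601
```

```bash
python3 - <<'E'
from h import *
down(2.579,(570.7,-131.4))
E
```

```text
t10.62 pos [ 576.6 -135.6   25.5] z [ 0.021 -0.011 -1.   ] y [0.524 0.852 0.002] F [ 0.2 -0.9  0.3] w0.601 q [-0.43  0.68  1.52 -0.    0.93 -1.45]
psi 2.59 fix turn [0.011 0.021] ('yawturn', np.float64(-0.011)) ('move', array([-5.9,  4.2]))
```

play_rows:
  plan:
    - [-6,4,-10,0.01,0.02,-0.01,0.2]
    - [0,0,-7,0,0,0,0.2]
    - [0,0,0,0,0,0,0.2]

```text
time_s: 10.87
eef_pos: [573.4, -133.0, 13.4]
ee_rot: [0.004, 0.278, 0.961, -0.001]
force: [0.3, 0.2, -0.2]
grip_width: 0.598
```

```bash
python3 - <<'E'
from h import *
down(2.579,(570.7,-131.4))
E
```

```text
t10.87 pos [ 573.4 -133.    13.4] z [ 0.007 -0.004 -1.   ] y [0.534 0.846 0.   ] F [ 0.3  0.2 -0.2] w0.598 q [-0.43  0.69  1.52 -0.    0.92 -1.43]
psi 2.579 fix turn [0.004 0.007] ('yawturn', np.float64(0.0)) ('move', array([-2.7,  1.6]))
```

play_rows:
  plan:
    - [-3,2,-7,0,0,0,0.2]
    - [-1,0,-4,0,0,0,0.2]
    - [0,0,0,0,0,0,-1]
    - [0,0,0,0,0,0,-1]
    - [0,0,0,0,0,0,-1]

```text
time_s: 11.28
eef_pos: [571.1, -131.8, 5.6]
ee_rot: [0.007, 0.278, 0.961, -0.001]
force: [-0.4, 0.5, -0.1]
grip_width: 0.335
```

play_rows:
  plan:
    - [0,0,0,0,0,0,-1]
    - [0,0,15,0,0,0,-1]
    - [0,0,35,0,0,0,-1]
    - [0,0,41,0,0,0,-1]
    - [0,0,41,0,0,0,-1]

```text
time_s: 11.7
eef_pos: [565.9, -129.7, 133.3]
ee_rot: [-0.002, 0.278, 0.961, -0.0]
force: [0.8, -0.6, -0.7]
grip_width: 0.331
```

play_rows:
  plan:
    - [12,27,25,0,0,-0.12,-1]
    - [12,27,25,0,0,-0.12,-1]
    - [12,27,25,0,0,-0.12,-1]
    - [12,27,25,0,0,-0.12,-1]
    - [12,27,25,0,0,-0.12,-1]

```text
time_s: 12.12
eef_pos: [626.1, 5.1, 270.0]
ee_rot: [0.001, 0.559, 0.829, -0.001]
force: [0.3, 0.1, -0.6]
grip_width: 0.334
```

play_rows:
  plan:
    - [12,27,25,0,0,-0.12,-1]
    - [12,27,25,0,0,-0.12,-1]
    - [12,27,20,0,0,0,-1]
    - [6,15,0,0,0,0,-1]
    - [0,0,0,0,0,0,-1]

```text
time_s: 12.53
eef_pos: [669.5, 111.8, 350.1]
ee_rot: [0.005, 0.659, 0.752, 0.003]
force: [0.6, 1.0, -1.4]
grip_width: 0.333
```

```bash
python3 - <<'E'
from h import *
down(1.724,(668,100)); c=cap("wrist","l_w")
E
```

```text
t12.53 pos [669.5 111.8 350.1] z [ 0.011 -0.002 -1.   ] y [0.991 0.132 0.011] F [ 0.6  1.  -1.4] w0.333 q [-0.01  0.67  0.66 -0.    1.8  -0.14]
psi 1.703 fix turn [0.002 0.011] ('yawturn', np.float64(0.021)) ('move', array([ -1.5, -11.8]))
```

play_rows:
  plan:
    - [-2,16,-8,-0.106,-0.016,0.01,-1]
    - [-2,16,-8,-0.106,-0.016,0.01,-1]
    - [-2,16,-8,-0.106,-0.016,0,-1]
    - [-2,16,-10,-0.106,-0.016,0,-1]
    - [-2,16,-12,-0.106,-0.016,0,-1]

```text
time_s: 13.0
eef_pos: [660.3, 179.5, 307.2]
ee_rot: [0.217, 0.629, 0.726, -0.173]
force: [0.3, 0.2, -0.3]
grip_width: 0.335
```

play_rows:
  plan:
    - [-1,12,-15,-0.106,-0.016,0,-1]
    - [-1,6,-15,-0.106,-0.016,0,-1]
    - [0,0,-8,0,0,0,-1]
    - [0,0,0,0,0,0,-1]

```text
time_s: 13.33
eef_pos: [655.6, 199.8, 261.8]
ee_rot: [0.297, 0.598, 0.702, -0.247]
force: [0.2, -1.1, -0.2]
grip_width: 0.338
```

```bash
python3 - <<'E'
from h import *
err(40,30,"L"); err(40,8,"L")
E
```

```text
t13.33 pos [655.6 199.8 261.8] z [ 0.121 -0.703 -0.701] y [0.987 0.161 0.009] F [ 0.2 -1.1 -0.2] w0.338 q [ 0.39  0.84  0.77 -0.78  1.7   0.19]
s 23.6 lat 2.2 h 39.0 move [  1.4   5.5 -17.9] turn [ 0.007  0.01  -0.009]
t13.33 pos [655.6 199.8 261.8] z [ 0.121 -0.703 -0.701] y [0.987 0.161 0.009] F [ 0.2 -1.1 -0.2] w0.338 q [ 0.39  0.84  0.77 -0.78  1.7   0.19]
s 23.6 lat 2.2 h 39.0 move [  3.7  -9.9 -33.5] turn [ 0.007  0.01  -0.009]
```

Lowering onto the tongue, with the moves scaled for the small-step loss.

play_rows:
  plan:
    - [1,-3,-14,0.007,0.01,-0.009,-1]
    - [1,-3,-12,0,0,0,-1]
    - [1,-3,-6,0,0,0,-1]
    - [0,0,0,0,0,0,-1]

```text
time_s: 13.67
eef_pos: [659.9, 185.9, 229.9]
ee_rot: [0.288, 0.605, 0.7, -0.246]
force: [-1.4, 7.8, 3.0]
grip_width: 0.337
```

```bash
python3 - <<'E'
from h import *
err(40,8,"L")
E
```

```text
t13.67 pos [659.9 185.9 229.9] z [ 0.105 -0.693 -0.713] y [0.989 0.146 0.003] F [-1.4  7.8  3. ] w0.337 q [ 0.36  0.85  0.83 -0.76  1.64  0.23]
s 36.0 lat 0.1 h 6.2 move [-0.5  4.1 -1.6] turn [-0.009  0.002  0.006]
```

play_rows:
  plan:
    - [0,0,0,0,0,0,0.1]
    - [0,0,0,0,0,0,0.1]
    - [0,0,0,0,0,0,0.1]
    - [0,0,0,0,0,0,0.1]

```text
time_s: 14.0
eef_pos: [661.2, 181.6, 232.3]
ee_rot: [0.287, 0.608, 0.698, -0.245]
force: [-0.4, 0.0, -0.1]
grip_width: 0.552
```

```bash
python3 - <<'E'
from h import *
st(); a=load("j_w")["img"]; c=cap("wrist","m_w"); b=c["img"]
# compare clip region on tongue with previous empty tongue view
print(np.abs(a[180:300,310:345].astype(int)-b[180:300,310:345]).mean(), np.abs(load("i_w")["img"][180:300,310:345].astype(int)-a[180:300,310:345]).mean())
E
```

```text
t14.00 pos [661.2 181.6 232.3] z [ 0.104 -0.692 -0.715] y [0.99  0.141 0.007] F [-0.4  0.  -0.1] w0.552 q [ 0.35  0.84  0.83 -0.76  1.64  0.23]
4.494206349206349 29.775
```

The tongue is empty (difference 4.5, against 29.8 with a clip on it), so clip B slid down. On to C.

play_rows:
  plan:
    - [-4,24,24,0,0,0,0.2]
    - [0,0,40,0.11,0.017,0,0.2]
    - [0,0,40,0.11,0.017,0,0.2]
    - [-5,-25,10,0.11,0.017,0,0.2]
    - [-5,-38,0,0.11,0.017,0,0.2]

```text
time_s: 14.47
eef_pos: [645.7, 151.5, 345.0]
ee_rot: [0.119, 0.639, 0.753, -0.102]
force: [1.8, -1.1, -1.4]
grip_width: 0.594
```

play_rows:
  plan:
    - [-5,-40,0,0.11,0.017,0,0.2]
    - [-5,-40,0,0.11,0.017,0,0.2]
    - [-5,-40,0,0.08,0.015,0,0.2]
    - [-5,-40,0,0,0,-0.11,0.2]
    - [-5,-40,0,0,0,-0.11,0.2]

```text
time_s: 14.88
eef_pos: [618.2, -54.3, 352.1]
ee_rot: [0.004, 0.729, 0.684, 0.008]
force: [1.7, -0.9, 0.1]
grip_width: 0.601
```

play_rows:
  plan:
    - [-3,-38,-15,0,0,-0.11,0.2]
    - [-3,-38,-15,0,0,-0.11,0.2]
    - [-3,-38,-15,0,0,-0.11,0.2]
    - [-3,-38,-15,0,0,0,0.2]
    - [-3,-38,-15,0,0,0,0.2]

```text
time_s: 15.3
eef_pos: [601.0, -249.2, 283.1]
ee_rot: [0.011, 0.839, 0.544, 0.01]
force: [0.6, -0.2, -0.2]
grip_width: 0.603
```

play_rows:
  plan:
    - [-3,-36,-20,0,0,0,0.2]
    - [-3,-36,-20,0,0,0,0.2]
    - [-3,-36,-20,0,0,0,0.2]
    - [-3,-20,-20,0,0,0,0.2]
    - [0,0,0,0,0,0,0.2]

```text
time_s: 15.72
eef_pos: [583.9, -386.7, 198.7]
ee_rot: [0.011, 0.841, 0.541, 0.009]
force: [0.1, 1.0, -1.0]
grip_width: 0.599
```

```bash
python3 - <<'E'
from h import *
down(1.15,(578,-361))
E
```

```text
t15.72 pos [ 583.9 -386.7  198.7] z [ 0.026 -0.008 -1.   ] y [ 0.909 -0.415  0.027] F [ 0.1  1.  -1. ] w0.599 q [-0.76  0.73  0.94  0.01  1.45 -0.33]
psi 1.142 fix turn [0.008 0.026] ('yawturn', np.float64(0.008)) ('move', array([-5.9, 25.7]))
```

play_rows:
  plan:
    - [-4,14,-25,0.008,0.02,0,0.2]
    - [-3,12,-25,0,0,0,0.2]
    - [0,0,-10,0,0,0,0.2]
    - [0,0,0,0,0,0,0.2]

```text
time_s: 16.05
eef_pos: [576.2, -361.6, 138.5]
ee_rot: [0.003, 0.842, 0.539, 0.002]
force: [-0.1, 0.0, -0.3]
grip_width: 0.6
```

```bash
python3 - <<'E'
from h import *
c=cap("wrist","n_w"); G,y=meas(c,(578,-361,6),6,30,25); down(y,G)
E
```

```text
t16.10 pos [ 576.6 -361.8  139.8] z [ 0.008 -0.003 -1.   ] y [ 0.908 -0.418  0.009] F [0.3 0.9 0.3] w0.596 q [-0.73  0.73  1.09  0.    1.32 -0.3 ]
px [327. 185.] [327. 184.] area 1343.0
yaw 1.166 turn 0.027 width 29.6 len@z 40.8 grasp [ 582.1 -351.7] move [ 5.5 10.1]
t16.10 pos [ 576.6 -361.8  139.8] z [ 0.008 -0.003 -1.   ] y [ 0.908 -0.418  0.009] F [0.3 0.9 0.3] w0.596 q [-0.73  0.73  1.09  0.    1.32 -0.3 ]
psi 1.139 fix turn [0.003 0.008] ('yawturn', np.float64(0.027)) ('move', array([ 5.5, 10.1]))
```

play_rows:
  plan:
    - [5,10,-30,0,0.01,0.027,0.2]
    - [0,0,-40,0,0,0,0.2]
    - [0,0,-40,0,0,0,0.2]
    - [0,0,-12,0,0,0,0.2]
    - [0,0,0,0,0,0,0.2]

```text
time_s: 16.52
eef_pos: [587.5, -355.5, 26.9]
ee_rot: [0.011, 0.834, 0.552, 0.001]
force: [0.9, -0.3, 1.3]
grip_width: 0.601
```

```bash
python3 - <<'E'
from h import *
down(1.166,(582.1,-351.7))
E
```

```text
t16.52 pos [ 587.5 -355.5   26.9] z [ 0.015 -0.018 -1.   ] y [ 0.92  -0.391  0.02 ] F [ 0.9 -0.3  1.3] w0.601 q [-0.71  0.85  1.17 -0.    1.1  -0.31]
psi 1.169 fix turn [0.018 0.015] ('yawturn', np.float64(-0.003)) ('move', array([-5.4,  3.8]))
```

play_rows:
  plan:
    - [-7,5,-12,0.015,0.015,0,0.2]
    - [-1,0,-9,0,0,0,0.2]
    - [-1,0,-5,0,0,0,0.2]
    - [0,0,0,0,0,0,0.2]

```text
time_s: 16.85
eef_pos: [580.7, -353.0, 6.6]
ee_rot: [0.005, 0.834, 0.552, 0.0]
force: [-1.1, -0.4, -0.3]
grip_width: 0.598
```

play_rows:
  plan:
    - [1,0,-3,0,0,0,0.2]
    - [0,0,0,0,0,0,-1]
    - [0,0,0,0,0,0,-1]
    - [0,0,0,0,0,0,-1]
    - [0,0,0,0,0,0,-1]

```text
time_s: 17.27
eef_pos: [583.3, -354.5, 7.3]
ee_rot: [0.008, 0.834, 0.551, 0.001]
force: [0.3, 0.4, -0.3]
grip_width: 0.333
```

play_rows:
  plan:
    - [0,0,15,0,0,0,-1]
    - [0,0,35,0,0,0,-1]
    - [0,0,41,0,0,0,-1]
    - [6,33,22,0,0,0.11,-1]
    - [6,33,22,0,0,0.11,-1]

```text
time_s: 17.68
eef_pos: [590.6, -289.9, 140.3]
ee_rot: [0.003, 0.769, 0.639, -0.001]
force: [0.5, 1.2, -1.0]
grip_width: 0.337
```

play_rows:
  plan:
    - [6,33,20,0,0,0.11,-1]
    - [6,33,20,0,0,0.11,-1]
    - [6,33,20,0,0,0.11,-1]
    - [6,33,20,0,0,0,-1]
    - [6,33,20,0,0,0,-1]

```text
time_s: 18.1
eef_pos: [620.2, -118.4, 247.6]
ee_rot: [0.004, 0.646, 0.763, -0.0]
force: [0.9, 0.6, -0.6]
grip_width: 0.333
```

play_rows:
  plan:
    - [6,35,20,0,0,0,-1]
    - [6,35,20,0,0,0,-1]
    - [6,35,20,0,0,0,-1]
    - [6,35,15,0,0,0,-1]
    - [6,35,10,0,0,0,-1]

```text
time_s: 18.52
eef_pos: [649.0, 62.3, 339.1]
ee_rot: [0.006, 0.646, 0.763, 0.001]
force: [0.6, -0.4, 0.1]
grip_width: 0.33
```

```bash
python3 - <<'E'
from h import *
down(1.724,(668,105))
E
```

```text
t18.52 pos [649.   62.3 339.1] z [ 0.011 -0.006 -1.   ] y [0.986 0.164 0.01 ] F [ 0.6 -0.4  0.1] w0.330 q [-0.08  0.58  0.83 -0.01  1.72 -0.25]
psi 1.736 fix turn [0.006 0.011] ('yawturn', np.float64(-0.012)) ('move', array([19. , 42.7]))
```

play_rows:
  plan:
    - [12,28,8,0,0.01,0,-1]
    - [6,20,2,-0.1,-0.016,-0.01,-1]
    - [-1,18,-4,-0.106,-0.016,0,-1]
    - [-2,16,-8,-0.106,-0.016,0,-1]
    - [-2,16,-8,-0.106,-0.016,0,-1]

```text
time_s: 18.93
eef_pos: [663.7, 166.3, 336.8]
ee_rot: [0.172, 0.635, 0.74, -0.138]
force: [-0.1, -0.5, -0.9]
grip_width: 0.332
```

play_rows:
  plan:
    - [-2,14,-14,-0.106,-0.016,0,-1]
    - [-2,14,-16,-0.106,-0.016,0,-1]
    - [-1,8,-18,-0.106,-0.016,0,-1]
    - [0,4,-16,0,0,0,-1]
    - [0,0,0,0,0,0,-1]

```text
time_s: 19.35
eef_pos: [655.7, 216.7, 267.9]
ee_rot: [0.297, 0.595, 0.706, -0.243]
force: [0.3, -0.6, -0.6]
grip_width: 0.334
```

```bash
python3 - <<'E'
from h import *
err(40,30,"L"); err(38,9,"L")
E
```

```text
t19.35 pos [655.7 216.7 267.9] z [ 0.131 -0.697 -0.705] y [0.985 0.174 0.011] F [ 0.3 -0.6 -0.6] w0.334 q [ 0.41  0.85  0.73 -0.77  1.72  0.18]
s 31.1 lat -0.5 h 55.1 move [  1.3 -11.4 -24.1] turn [ 0.001  0.011 -0.022]
t19.35 pos [655.7 216.7 267.9] z [ 0.131 -0.697 -0.705] y [0.985 0.174 0.011] F [ 0.3 -0.6 -0.6] w0.334 q [ 0.41  0.85  0.73 -0.77  1.72  0.18]
s 31.1 lat -0.5 h 55.1 move [  3.8 -27.5 -37.5] turn [ 0.001  0.011 -0.022]
```

play_rows:
  plan:
    - [1,-9,-12,0,0.01,-0.02,-1]
    - [1,-9,-12,0,0,0,-1]
    - [1,-7,-9,0,0,0,-1]
    - [0,0,0,0,0,0,-1]

```text
time_s: 19.68
eef_pos: [659.4, 188.1, 235.0]
ee_rot: [0.29, 0.603, 0.7, -0.248]
force: [-0.4, -0.4, -0.5]
grip_width: 0.333
```

```bash
python3 - <<'E'
from h import *
err(38,9,"L")
E
```

```text
t19.68 pos [659.4 188.1 235. ] z [ 0.106 -0.697 -0.709] y [0.989 0.149 0.002] F [-0.4 -0.4 -0.5] w0.333 q [ 0.36  0.85  0.82 -0.76  1.65  0.22]
s 33.9 lat 0.2 h 11.4 move [-0.   1.2 -4.6] turn [-0.003  0.002  0.004]
```

play_rows:
  plan:
    - [0,1,-4,0,0,0,-1]
    - [0,0,0,0,0,0,0.1]
    - [0,0,0,0,0,0,0.1]
    - [0,0,0,0,0,0,0.1]
    - [0,0,0,0,0,0,0.1]

```text
time_s: 20.1
eef_pos: [661.0, 186.0, 235.6]
ee_rot: [0.29, 0.607, 0.698, -0.246]
force: [-0.5, 0.5, -0.1]
grip_width: 0.546
```

```bash
python3 - <<'E'
from h import *
st(); a=load("j_w")["img"]; c=cap("wrist","o_w"); b=c["img"]
print(np.abs(a[180:300,310:345].astype(int)-b[180:300,310:345]).mean())
E
```

```text
t20.10 pos [661.  186.  235.6] z [ 0.106 -0.696 -0.71 ] y [0.99  0.142 0.009] F [-0.5  0.5 -0.1] w0.546 q [ 0.36  0.85  0.81 -0.76  1.65  0.23]
6.19
```

play_rows:
  plan:
    - [-4,24,24,0,0,0,0.2]
    - [0,0,40,0.11,0.017,0,0.2]
    - [0,0,40,0.11,0.017,0,0.2]
    - [-5,-25,10,0.11,0.017,0,0.2]
    - [-5,-38,0,0.11,0.017,0,0.2]

```text
time_s: 20.57
eef_pos: [645.0, 158.2, 348.8]
ee_rot: [0.123, 0.637, 0.754, -0.103]
force: [1.7, -1.6, -0.4]
grip_width: 0.602
```

play_rows:
  plan:
    - [-5,-40,0,0.11,0.017,0,0.2]
    - [-5,-40,0,0.11,0.017,0,0.2]
    - [-5,-40,0,0.08,0.015,0,0.2]
    - [-5,-40,0,0,0,0.12,0.2]
    - [-5,-40,0,0,0,0.12,0.2]

```text
time_s: 20.98
eef_pos: [617.7, -43.9, 356.7]
ee_rot: [0.007, 0.551, 0.835, 0.01]
force: [1.4, -0.7, -0.2]
grip_width: 0.602
```

play_rows:
  plan:
    - [-5,-38,-15,0,0,0.12,0.2]
    - [-5,-38,-15,0,0,0.12,0.2]
    - [-5,-38,-15,0,0,0.12,0.2]
    - [-5,-30,-25,0,0,0.12,0.2]
    - [-5,-10,-30,0,0,0.12,0.2]

```text
time_s: 21.4
eef_pos: [592.0, -203.3, 265.2]
ee_rot: [0.012, 0.275, 0.961, 0.011]
force: [0.6, -1.5, -1.1]
grip_width: 0.604
```

play_rows:
  plan:
    - [0,0,-30,0,0,0.12,0.2]
    - [0,0,-20,0,0,0.12,0.2]
    - [0,0,-10,0,0,0.12,0.2]
    - [0,0,0,0,0,0,0.2]

```text
time_s: 21.73
eef_pos: [588.5, -206.9, 197.3]
ee_rot: [0.006, 0.089, 0.996, 0.014]
force: [-1.0, 0.5, -0.2]
grip_width: 0.603
```

```bash
python3 - <<'E'
from h import *
down(3.0,(582,-244)); cap("top","p_t"); cap("wrist","p_w")
E
```

```text
t21.73 pos [ 588.5 -206.9  197.3] z [ 0.015  0.028 -1.   ] y [0.177 0.984 0.03 ] F [-1.   0.5 -0.2] w0.603 q [-0.54  0.55  1.23  0.03  1.36 -1.94]
psi 2.963 fix turn [-0.028  0.015] ('yawturn', np.float64(0.037)) ('move', array([ -6.5, -37.1]))
```

play_rows:
  plan:
    - [-4,-20,-20,-0.025,0.012,0.03,0.2]
    - [-3,-20,-20,0,0,0.01,0.2]
    - [0,0,0,0,0,0,0.2]

```text
time_s: 22.08
eef_pos: [584.8, -247.8, 164.8]
ee_rot: [0.008, 0.076, 0.997, -0.002]
force: [-0.2, -0.2, -1.4]
grip_width: 0.6
```

```bash
python3 - <<'E'
from h import *
c=cap("wrist","q_w"); G,y=meas(c,(582,-244,20),40,8,9); down(y,G)
meas(c,(582,-244,20),40,8,16)
crop("q_w","q_wc",240,80,400,300,3)
E
```

```text
t22.13 pos [ 585.7 -246.6  167. ] z [ 0.017 -0.007 -1.   ] y [ 0.152  0.988 -0.004] F [0.7 0.6 0.5] w0.598 q [-0.58  0.6   1.24  0.    1.29 -2.  ]
px [331. 179.] [334. 178.] area 1031.0
yaw 3.159 turn 0.17 width 26.6 len@z 35.3 grasp [ 584.6 -241.5] move [-1.1  5.1]
t22.13 pos [ 585.7 -246.6  167. ] z [ 0.017 -0.007 -1.   ] y [ 0.152  0.988 -0.004] F [0.7 0.6 0.5] w0.598 q [-0.58  0.6   1.24  0.    1.29 -2.  ]
psi 2.989 fix turn [0.007 0.017] ('yawturn', np.float64(0.17)) ('move', array([-1.1,  5.1]))
t22.13 pos [ 585.7 -246.6  167. ] z [ 0.017 -0.007 -1.   ] y [ 0.152  0.988 -0.004] F [0.7 0.6 0.5] w0.598 q [-0.58  0.6   1.24  0.    1.29 -2.  ]
px [331. 179.] [334. 178.] area 1031.0
yaw 3.064 turn 0.075 width 27.9 len@z 33.4 grasp [ 583.5 -242.5] move [-2.2  4.2]
```

View pics/q_wc.png

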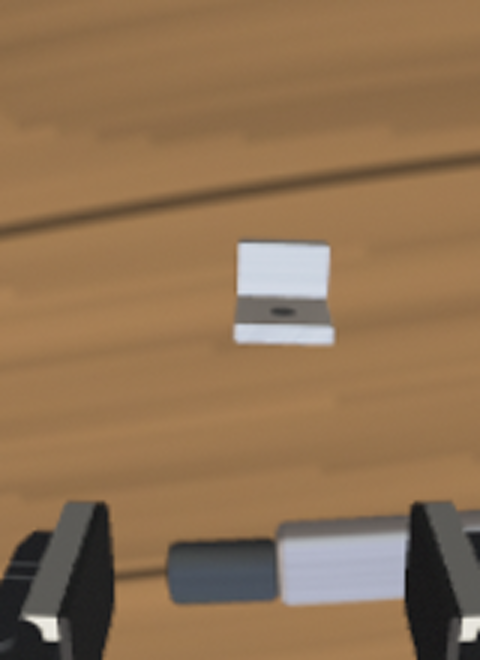

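```bash
cat >> h.py <<'E'
def meas2(c,guess,off=8,z=40):
    p,Rm=st(); hsv=cv2.cvtColor(c["img"],cv2.COLOR_BGR2HSV)
    m=((hsv[...,1]<70)&(hsv[...,2]>110)).astype(np.uint8); m=cv2.morphologyEx(m,cv2.MORPH_CLOSE,np.ones((3,11),np.uint8).T)
    cs,_=cv2.findContours(m,cv2.RETR_EXTERNAL,cv2.CHAIN_APPROX_NONE); g=proj(c,guess,True)
    k=min([k for k in cs if cv2.contourArea(k)>150],key=lambda k:np.linalg.norm(k[:,0].mean(0)-g))[:,0]
    cols=np.unique(k[:,0]); lo=np.array([k[k[:,0]==u,1].max() for u in cols])
    ok=lo>np.median(lo)-4; cols=cols[ok];lo=lo[ok]; f=np.polyfit(cols[1:-1],lo[1:-1]+.5,1)
    e=[onz(c,u,np.polyval(f,u),z,True)[:2] for u in (cols[0]-.5,cols[-1]+.5)]
    v=e[1]-e[0]; Y=v/np.linalg.norm(v); X=np.array([-Y[1],Y[0]]); 
    yaw0=np.arctan2(Rm[1,0],Rm[0,0]); 
    if X@Rm[:2,0]<0: X=-X
    G=(e[0]+e[1])/2+X*off; yaw=np.arctan2(X[1],X[0]); print("px",g.round(),k.mean(0).round(),"width",np.linalg.norm(v).round(1),"yaw",yaw.round(3),"grasp",G.round(1)); return G,yaw
E
python3 - <<'E'
from h import *
c=load("q_w"); G,y=meas2(c,(582,-244,20)); down(y,G)
E
```

```text
t22.13 pos [ 585.7 -246.6  167. ] z [ 0.017 -0.007 -1.   ] y [ 0.152  0.988 -0.004] F [0.7 0.6 0.5] w0.598 q [-0.58  0.6   1.24  0.    1.29 -2.  ]
px [331. 179.] [334. 178.] width 31.0 yaw 2.99 grasp [ 583.2 -241.5]
t22.13 pos [ 585.7 -246.6  167. ] z [ 0.017 -0.007 -1.   ] y [ 0.152  0.988 -0.004] F [0.7 0.6 0.5] w0.598 q [-0.58  0.6   1.24  0.    1.29 -2.  ]
psi 2.989 fix turn [0.007 0.017] ('yawturn', np.float64(0.0)) ('move', array([-2.5,  5.2]))
```

play_rows:
  plan:
    - [-5,5,-35,0.007,0.017,0,0.2]
    - [-2,0,-40,0,0,0,0.2]
    - [0,0,-30,0,0,0,0.2]
    - [0,0,0,0,0,0,0.2]

```text
time_s: 22.47
eef_pos: [583.3, -240.9, 69.2]
ee_rot: [0.008, 0.081, 0.997, -0.004]
force: [-1.3, -0.0, -0.8]
grip_width: 0.599
```

```bash
python3 - <<'E'
from h import *
down(2.99,(583.2,-241.5))
E
```

```text
t22.47 pos [ 583.3 -240.9   69.2] z [ 0.015 -0.008 -1.   ] y [ 0.161  0.987 -0.006] F [-1.3 -0.  -0.8] w0.599 q [-0.58  0.69  1.35  0.    1.08 -1.99]
psi 2.98 fix turn [0.008 0.015] ('yawturn', np.float64(0.01)) ('move', array([-0.1, -0.6]))
```

play_rows:
  plan:
    - [-1,0,-22,0.008,0.015,0.01,0.2]
    - [-1,0,-22,0,0,0,0.2]
    - [-1,0,-14,0,0,0,0.2]
    - [0,0,0,0,0,0,0.2]

```text
time_s: 22.8
eef_pos: [586.3, -240.9, 20.8]
ee_rot: [0.006, 0.078, 0.997, -0.003]
force: [0.2, 0.1, -0.9]
grip_width: 0.599
```

```bash
python3 - <<'E'
from h import *
down(2.99,(583.2,-241.5))
E
```

```text
t22.80 pos [ 586.3 -240.9   20.8] z [ 0.012 -0.007 -1.   ] y [ 0.155  0.988 -0.005] F [ 0.2  0.1 -0.9] w0.599 q [-0.57  0.76  1.37  0.    1.   -1.99]
psi 2.986 fix turn [0.007 0.012] ('yawturn', np.float64(0.004)) ('move', array([-3.1, -0.6]))
```

play_rows:
  plan:
    - [-4,-1,-9,0,0.01,0,0.2]
    - [-1,0,-6,0,0,0,0.2]
    - [0,0,0,0,0,0,-1]
    - [0,0,0,0,0,0,-1]
    - [0,0,0,0,0,0,-1]

```text
time_s: 23.22
eef_pos: [585.6, -243.3, 14.1]
ee_rot: [0.007, 0.079, 0.997, -0.007]
force: [-0.3, -0.4, -0.3]
grip_width: 0.335
```

play_rows:
  plan:
    - [0,0,0,0,0,0,-1]
    - [0,0,15,0,0,0,-1]
    - [0,0,35,0,0,0,-1]
    - [0,0,41,0,0,0,-1]
    - [4,25,25,0,0,-0.11,-1]

```text
time_s: 23.63
eef_pos: [585.9, -219.4, 129.2]
ee_rot: [0.002, 0.135, 0.991, -0.004]
force: [1.0, -0.1, 0.8]
grip_width: 0.333
```

play_rows:
  plan:
    - [6,35,20,0,0,-0.115,-1]
    - [6,35,20,0,0,-0.115,-1]
    - [6,35,20,0,0,-0.115,-1]
    - [6,35,20,0,0,-0.115,-1]
    - [6,35,20,0,0,-0.115,-1]

```text
time_s: 24.05
eef_pos: [615.1, -43.1, 237.3]
ee_rot: [0.003, 0.427, 0.904, -0.006]
force: [-0.4, -0.8, -1.0]
grip_width: 0.336
```

play_rows:
  plan:
    - [6,35,20,0,0,-0.115,-1]
    - [6,35,20,0,0,-0.115,-1]
    - [6,35,15,0,0,-0.115,-1]
    - [6,35,10,0,0,-0.115,-1]
    - [6,35,10,0,0,-0.06,-1]

```text
time_s: 24.47
eef_pos: [644.0, 138.6, 320.2]
ee_rot: [0.004, 0.657, 0.754, -0.005]
force: [1.2, 0.6, -0.3]
grip_width: 0.335
```

```bash
python3 - <<'E'
from h import *
down(1.724,(655,190))
E
```

```text
t24.47 pos [644.  138.6 320.2] z [ 0.001 -0.013 -1.   ] y [ 0.991  0.137 -0.001] F [ 1.2  0.6 -0.3] w0.335 q [ 0.04  0.61  0.83 -0.01  1.7  -0.1 ]
psi 1.708 fix turn [0.013 0.001] ('yawturn', np.float64(0.016)) ('move', array([11. , 51.4]))
```

play_rows:
  plan:
    - [3,16,4,0.11,0.017,0.01,-1]
    - [3,16,4,0.11,0.017,0.005,-1]
    - [2,16,0,0.11,0.017,0,-1]
    - [1,16,0,0.11,0.017,0,-1]
    - [1,16,-8,0.11,0.017,0,-1]

```text
time_s: 24.88
eef_pos: [653.3, 233.4, 330.0]
ee_rot: [-0.207, 0.621, 0.733, 0.186]
force: [-0.6, -0.3, -0.6]
grip_width: 0.34
```

play_rows:
  plan:
    - [0,12,-15,0.11,0.017,0,-1]
    - [0,6,-18,0.1,0.016,0,-1]
    - [0,2,-14,0,0,0,-1]
    - [0,0,0,0,0,0,-1]

```text
time_s: 25.22
eef_pos: [653.2, 254.1, 280.1]
ee_rot: [-0.289, 0.598, 0.702, 0.256]
force: [-0.8, 0.1, -0.9]
grip_width: 0.333
```

```bash
python3 - <<'E'
from h import *
err(42,40,"S"); err(42,8,"S")
E
```

```text
t25.22 pos [653.2 254.1 280.1] z [-0.1    0.706 -0.702] y [0.988 0.153 0.013] F [-0.8  0.1 -0.9] w0.333 q [-0.06  0.7   0.98  0.77  1.64 -0.23]
s 48.8 lat -3.8 h 90.1 move [  2.4 -40.4 -30.6] turn [-0.01   0.012 -0.001]
t25.22 pos [653.2 254.1 280.1] z [-0.1    0.706 -0.702] y [0.988 0.153 0.013] F [-0.8  0.1 -0.9] w0.333 q [-0.06  0.7   0.98  0.77  1.64 -0.23]
s 48.8 lat -3.8 h 90.1 move [  5.9 -62.7 -53.2] turn [-0.01   0.012 -0.001]
```

play_rows:
  plan:
    - [2,-22,-15,-0.01,0.01,0,-1]
    - [1,-16,-13,0,0,0,-1]
    - [0,0,0,0,0,0,-1]

```text
time_s: 25.47
eef_pos: [656.0, 215.4, 253.4]
ee_rot: [-0.289, 0.6, 0.703, 0.249]
force: [0.2, 0.7, -0.7]
grip_width: 0.336
```

```bash
python3 - <<'E'
from h import *
err(42,15,"S"); err(42,8,"S")
E
```

```text
t25.47 pos [656.  215.4 253.4] z [-0.108  0.697 -0.709] y [0.988 0.156 0.003] F [ 0.2  0.7 -0.7] w0.336 q [-0.12  0.71  1.01  0.75  1.65 -0.3 ]
s 40.4 lat -0.6 h 43.9 move [  2.4 -19.2 -21.5] turn [ 0.003  0.003 -0.003]
t25.47 pos [656.  215.4 253.4] z [-0.108  0.697 -0.709] y [0.988 0.156 0.003] F [ 0.2  0.7 -0.7] w0.336 q [-0.12  0.71  1.01  0.75  1.65 -0.3 ]
s 40.4 lat -0.6 h 43.9 move [  3.1 -24.1 -26.5] turn [ 0.003  0.003 -0.003]
```

play_rows:
  plan:
    - [2,-12,-13,0,0,0,-1]
    - [1,-10,-11,0,0,0,-1]
    - [0,0,0,0,0,0,-1]

```text
time_s: 25.72
eef_pos: [659.8, 193.5, 232.7]
ee_rot: [-0.287, 0.599, 0.704, 0.25]
force: [-0.0, -0.4, -0.8]
grip_width: 0.338
```

```bash
python3 - <<'E'
from h import *
err(42,7,"S"); cap("wrist","r_w"); cap("side","r_s")
a=cv2.resize(cv2.imread("pics/r_s.png")[100:220,300:400],None,fx=4,fy=4,interpolation=2)
b=cv2.resize(cv2.imread("pics/r_w.png")[160:400,240:420],None,fx=2,fy=2,interpolation=2)
cv2.imwrite("pics/r.png",np.hstack([a,b]))
E
```

```text
t25.72 pos [659.8 193.5 232.7] z [-0.104  0.696 -0.711] y [0.988 0.157 0.008] F [-0.  -0.4 -0.8] w0.338 q [-0.15  0.73  1.03  0.74  1.64 -0.36]
s 39.3 lat -1.0 h 13.6 move [-0.6 -2.8 -6.6] turn [ 0.004  0.009 -0.004]
```

View pics/r.png

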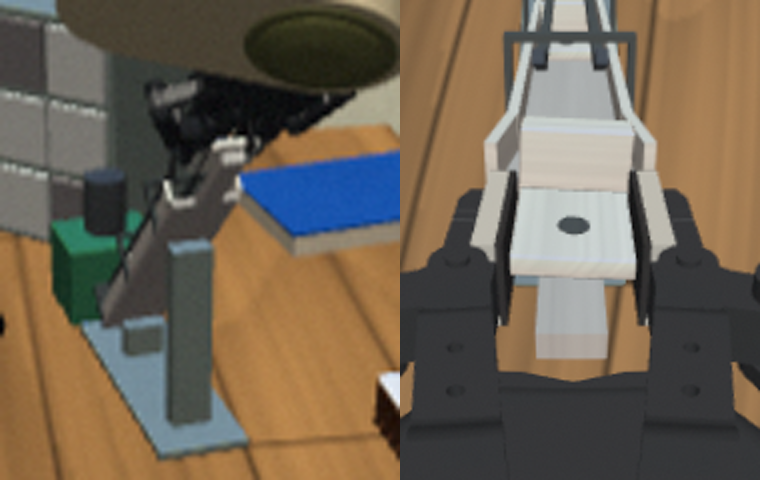

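play_rows:
  plan:
    - [0,-3,-5,0,0,0,-1]
    - [0,-1,-1,0,0,0,-1]
    - [0,0,0,0,0,0,-1]

```text
time_s: 26.07
eef_pos: [659.9, 192.6, 230.9]
ee_rot: [-0.285, 0.597, 0.706, 0.251]
force: [0.9, 0.6, -0.2]
grip_width: 0.336
```

play_rows:
  plan:
    - [0,0,0,0,0,0,0.1]
    - [0,0,0,0,0,0,0.1]
    - [0,0,0,0,0,0,0.1]
    - [0,0,0,0,0,0,0.1]

```text
time_s: 26.4
eef_pos: [659.8, 193.7, 232.3]
ee_rot: [-0.285, 0.597, 0.707, 0.252]
force: [0.2, 0.3, -0.9]
grip_width: 0.549
```

```bash
python3 - <<'E'
from h import *
err(42,7,"S"); cap("wrist","s_w"); a=load("r_w")["img"]; b=load("s_w")["img"]
sl=(slice(260,298),slice(302,355)); print(np.abs(a[sl].astype(int)-b[sl]).mean())
# brightness profile along centre line (clip gaps) 
im=b[160:300,240:420]; g=cv2.cvtColor(b,cv2.COLOR_BGR2GRAY)
print("center col rows150-345:",g[150:346:5,318:334].mean(1).astype(int))
print("hsv sat",cv2.cvtColor(b,cv2.COLOR_BGR2HSV)[150:346:5,318:334,1].mean(1).astype(int))
E
```

```text
t26.40 pos [659.8 193.7 232.3] z [-0.102  0.696 -0.711] y [0.987 0.161 0.016] F [ 0.2  0.3 -0.9] w0.549 q [-0.15  0.73  1.03  0.74  1.63 -0.37]
s 39.7 lat -1.1 h 13.4 move [-0.6 -3.  -6.1] turn [ 0.003  0.017 -0.008]
49.50976497848394
center col rows150-345: [177  74 187 188 201 181  86 195 190 192 178 176 177 177 177 178 178 178
 178 178 178 176 176 175 176 176 176 176 176 176 177 176 176 177 177 176
 168 168 136 130]
hsv sat [ 15  10  13  17  14  16  11   5   7   8   3   6   5   5   6   6   6   6
   6   6   5   5   6   5   5   6   5   5   6   6   5   6   6   6   6   5
  21  21 103 124]
```

play_rows:
  plan:
    - [-4,26,26,0,0,0,0.2]
    - [0,5,38,-0.11,-0.017,0,0.2]
    - [0,0,40,-0.11,-0.017,0,0.2]
    - [-5,-20,20,-0.11,-0.017,0,0.2]
    - [-10,-36,0,-0.11,-0.017,0,0.2]

```text
time_s: 26.87
eef_pos: [639.5, 169.2, 356.3]
ee_rot: [-0.12, 0.641, 0.75, 0.107]
force: [-0.0, -0.2, 0.0]
grip_width: 0.596
```

play_rows:
  plan:
    - [-12,-38,0,-0.11,-0.017,0,0.2]
    - [-12,-38,0,-0.11,-0.017,0,0.2]
    - [-12,-38,0,-0.1,-0.015,0,0.2]
    - [-12,-38,0,0,0,-0.12,0.2]
    - [-12,-38,0,0,0,-0.12,0.2]

```text
time_s: 27.28
eef_pos: [576.2, -23.6, 362.7]
ee_rot: [0.014, 0.733, 0.68, -0.005]
force: [0.3, -1.2, -1.4]
grip_width: 0.599
```

play_rows:
  plan:
    - [-12,-38,0,0,0,-0.12,0.2]
    - [-12,-38,0,0,0,-0.12,0.2]
    - [-12,-38,0,0,0,-0.12,0.2]
    - [-12,-38,-5,0,0,-0.12,0.2]
    - [-12,-38,-5,0,0,-0.12,0.2]

```text
time_s: 27.7
eef_pos: [511.4, -220.1, 355.5]
ee_rot: [0.014, 0.907, 0.421, -0.007]
force: [0.6, 0.4, 0.9]
grip_width: 0.599
```

play_rows:
  plan:
    - [-12,-38,-8,0,0,-0.12,0.2]
    - [-12,-38,-8,0,0,-0.12,0.2]
    - [-12,-36,-15,0,0,-0.12,0.2]
    - [-12,-36,-15,0,0,-0.12,0.2]
    - [-12,-36,-15,0,0,-0.12,0.2]

```text
time_s: 28.12
eef_pos: [448.1, -409.2, 297.3]
ee_rot: [0.014, 0.992, 0.122, -0.009]
force: [1.1, 0.1, -0.7]
grip_width: 0.595
```

```bash
python3 - <<'E'
from h import *
down(-.73,(459,-386))
E
```

```text
t28.12 pos [ 448.1 -409.2  297.3] z [-0.015 -0.031 -0.999] y [ 0.242 -0.97   0.026] F [ 1.1  0.1 -0.7] w0.595 q [-0.92  0.46  1.11 -0.03  1.55  0.41]
psi 0.244 fix turn [ 0.031 -0.015] ('yawturn', np.float64(-0.974)) ('move', array([10.9, 23.2]))
```

play_rows:
  plan:
    - [4,8,-25,0.02,-0.01,-0.115,0.2]
    - [4,8,-25,0.01,-0.005,-0.12,0.2]
    - [2,6,-25,0,0,-0.12,0.2]
    - [0,0,-20,0,0,-0.12,0.2]
    - [0,0,-20,0,0,-0.12,0.2]

```text
time_s: 28.53
eef_pos: [453.7, -395.0, 177.2]
ee_rot: [-0.0, 0.982, -0.187, -0.001]
force: [1.6, 0.3, -0.3]
grip_width: 0.601
```

play_rows:
  plan:
    - [0,0,-15,0,0,-0.12,0.2]
    - [0,0,-10,0,0,-0.12,0.2]
    - [0,0,0,0,0,-0.1,0.2]
    - [0,0,0,0,0,0,0.2]

```text
time_s: 28.87
eef_pos: [452.3, -393.0, 145.8]
ee_rot: [-0.003, 0.933, -0.36, -0.004]
force: [-0.1, -0.1, 0.6]
grip_width: 0.6
```

```bash
python3 - <<'E'
from h import *
c=cap("wrist","t_w"); G,y=meas2(c,(459,-386,20)); down(y,G)
E
```

```text
t28.92 pos [ 452.3 -393.   145.7] z [-0.006  0.009 -1.   ] y [-0.668 -0.744 -0.003] F [-0.7  0.9 -0.6] w0.605 q [-0.91  0.55  1.37  0.    1.23  1.39]
px [314. 188.] [352. 174.] width 27.8 yaw -0.234 grasp [ 445.  -415.5]
t28.92 pos [ 452.3 -393.   145.7] z [-0.006  0.009 -1.   ] y [-0.668 -0.744 -0.003] F [-0.7  0.9 -0.6] w0.605 q [-0.91  0.55  1.37  0.    1.23  1.39]
psi -0.732 fix turn [-0.009 -0.006] ('yawturn', np.float64(0.498)) ('move', array([ -7.3, -22.5]))
```

Clip F isn't where it started: it is now about (445,-415) and turned, so this is the expected knock. I'll realign and check that it still stands.

play_rows:
  plan:
    - [-2,-8,0,0,0,0.12,0.2]
    - [-2,-8,0,0,0,0.12,0.2]
    - [-2,-6,0,0,0,0.12,0.2]
    - [0,0,0,0,0,0.1,0.2]
    - [0,0,0,0,0,0,0.2]

```text
time_s: 29.33
eef_pos: [446.8, -416.4, 148.2]
ee_rot: [-0.001, 0.993, -0.118, -0.004]
force: [-0.5, -0.0, -0.1]
grip_width: 0.602
```

```bash
python3 - <<'E'
from h import *
c=cap("wrist","u_w"); cap("side","u_s"); G,y=meas2(c,(445,-415,20)); down(y,G)
meas(c,(445,-415,20),6,30,25)
g=proj(c,(445,-415,20),True).astype(int); gr=cv2.cvtColor(c["img"],cv2.COLOR_BGR2GRAY)
print(gr[g[1]-30:g[1]+34:3,g[0]-36:g[0]+37:4])
E
```

```text
t29.43 pos [ 446.9 -416.2  148.2] z [-0.007  0.003 -1.   ] y [-0.243 -0.97  -0.001] F [0.2 0.2 0.5] w0.604 q [-0.94  0.57  1.33 -0.    1.25  0.88]
px [324. 190.] [329. 187.] width 30.4 yaw -0.171 grasp [ 443.9 -419.6]
t29.43 pos [ 446.9 -416.2  148.2] z [-0.007  0.003 -1.   ] y [-0.243 -0.97  -0.001] F [0.2 0.2 0.5] w0.604 q [-0.94  0.57  1.33 -0.    1.25  0.88]
psi -0.245 fix turn [-0.003 -0.007] ('yawturn', np.float64(0.074)) ('move', array([-3. , -3.5]))
t29.43 pos [ 446.9 -416.2  148.2] z [-0.007  0.003 -1.   ] y [-0.243 -0.97  -0.001] F [0.2 0.2 0.5] w0.604 q [-0.94  0.57  1.33 -0.    1.25  0.88]
px [324. 190.] [328. 189.] area 835.0
yaw -0.231 turn 0.014 width 25.2 len@z 38.2 grasp [ 452.9 -420.7] move [ 6.  -4.5]
[[131 130 129 128 128 129 129 130 129 130 129 127 126 124 123 122 120 119
  116]
 [128 128 129 129 130 130 130 129 127 126 125 123 121 120 119 117 117 118
  118]
 [130 130 131 130 128 127 125 123 122 122 121 118 117 118 119 120 120 121
  119]
 [130 128 127 126 124 123 122 117 115 111 110 108 106  98 103 121 122 123
  123]
 [126 124 123 121 121 119 126 216 222 214 215 
[... 712 characters left out ...]
 103 102 101  87  94 125 163 211 112 123 124
  124]
 [125 126 126 125 125 124 146 212 211 210 213 213 212 214 216 113 125 126
  127]
 [126 125 125 124 124 124 134 213 210 212 214 217 202 189 175 128 128 129
  129]
 [125 124 124 123 124 123 124 125 125 126 127 127 128 129 128 129 129 129
  128]
 [123 123 125 124 125 126 127 127 128 128 130 129 129 129 128 127 120 108
   96]
 [125 125 126 127 128 129 128 129 130 130 129 130 128 115 103  92  80  82
   95]
 [127 128 128 129 130 130 130 129 129 124 113 101  89  83  85 100 114 126
  134]
 [130 130 131 130 129 128 119 108  97  84  80  91 104 118 132 135 135 134
  134]
 [131 130 126 116 104  91  82  82  96 109 122 133 136 135 134 134 132 132
  130]]
```

play_rows:
  plan:
    - [-4,-4,-30,0,0,0.07,0.2]
    - [-1,0,-40,0,0,0,0.2]
    - [0,0,-12,0,0,0,0.2]
    - [0,0,0,0,0,0,0.2]

```text
time_s: 29.77
eef_pos: [442.9, -420.7, 66.5]
ee_rot: [0.002, 0.996, -0.089, -0.001]
force: [-0.1, -0.1, -0.2]
grip_width: 0.603
```

```bash
python3 - <<'E'
from h import *
down(-.171,(443.9,-419.6))
E
```

```text
t29.77 pos [ 442.9 -420.7   66.5] z [-0.002 -0.004 -1.   ] y [-0.177 -0.984  0.004] F [-0.1 -0.1 -0.2] w0.603 q [-0.95  0.66  1.41 -0.    1.07  0.8 ]
psi -0.178 fix turn [ 0.004 -0.002] ('yawturn', np.float64(0.007)) ('move', array([1. , 1.1]))
```

play_rows:
  plan:
    - [1,1,-22,0,0,0,0.2]
    - [0,0,-22,0,0,0,0.2]
    - [0,0,-16,0,0,0,0.2]
    - [0,0,0,0,0,0,0.2]

```text
time_s: 30.1
eef_pos: [445.5, -420.5, 8.3]
ee_rot: [0.004, 0.996, -0.092, 0.001]
force: [-0.4, 0.2, -0.1]
grip_width: 0.597
```

```bash
python3 - <<'E'
from h import *
down(-.171,(443.9,-419.6))
E
```

```text
t30.10 pos [ 445.5 -420.5    8.3] z [ 0.001 -0.008 -1.   ] y [-0.182 -0.983  0.007] F [-0.4  0.2 -0.1] w0.597 q [-0.95  0.74  1.44 -0.    0.95  0.81]
psi -0.183 fix turn [0.008 0.001] ('yawturn', np.float64(0.012)) ('move', array([-1.6,  0.9]))
```

play_rows:
  plan:
    - [0,0,0,0,0,0,-1]
    - [0,0,0,0,0,0,-1]
    - [0,0,0,0,0,0,-1]
    - [0,0,0,0,0,0,-1]
    - [0,0,15,0,0,0,-1]

```text
time_s: 30.52
eef_pos: [446.6, -421.2, 27.3]
ee_rot: [0.005, 0.996, -0.093, 0.002]
force: [-0.0, -0.1, -0.8]
grip_width: 0.341
```

play_rows:
  plan:
    - [0,0,35,0,0,0,-1]
    - [0,0,41,0,0,0,-1]
    - [6,18,35,0,0,0.115,-1]
    - [12,34,18,0,0,0.115,-1]
    - [12,34,18,0,0,0.115,-1]

```text
time_s: 30.93
eef_pos: [474.1, -337.2, 182.8]
ee_rot: [0.006, 0.997, 0.08, 0.003]
force: [-0.2, 0.7, -0.9]
grip_width: 0.341
```

play_rows:
  plan:
    - [12,35,15,0,0,0.115,-1]
    - [12,35,15,0,0,0.115,-1]
    - [12,35,15,0,0,0.115,-1]
    - [12,35,15,0,0,0.115,-1]
    - [12,35,15,0,0,0.115,-1]

```text
time_s: 31.35
eef_pos: [534.8, -156.3, 268.2]
ee_rot: [0.009, 0.928, 0.372, 0.009]
force: [1.1, 0.3, -1.0]
grip_width: 0.34
```

play_rows:
  plan:
    - [12,36,13,0,0,0.115,-1]
    - [12,36,13,0,0,0.115,-1]
    - [12,36,13,0,0,0.115,-1]
    - [12,36,13,0,0,0.115,-1]
    - [12,36,13,0,0,0.115,-1]

```text
time_s: 31.77
eef_pos: [593.7, 29.6, 341.6]
ee_rot: [0.01, 0.776, 0.631, 0.015]
force: [0.4, -0.5, 0.1]
grip_width: 0.337
```

```bash
python3 - <<'E'
from h import *
down(1.724,(650,165))
E
```

```text
t31.77 pos [593.7  29.6 341.6] z [ 0.035  0.004 -0.999] y [ 0.978 -0.204  0.033] F [ 0.4 -0.5  0.1] w0.337 q [-0.15  0.41  1.08  0.01  1.62  0.05]
psi 1.366 fix turn [-0.004  0.035] ('yawturn', np.float64(0.358)) ('move', array([ 56.3, 135.4]))
```

play_rows:
  plan:
    - [14,28,-4,0,0.015,0.115,-1]
    - [14,28,-4,0,0.015,0.115,-1]
    - [14,28,-4,0,0,0.115,-1]
    - [10,20,0,0,0,0,-1]
    - [0,0,0,0,0,0,-1]

```text
time_s: 32.18
eef_pos: [646.9, 146.7, 337.9]
ee_rot: [0.002, 0.644, 0.765, 0.009]
force: [0.3, -0.2, -1.0]
grip_width: 0.339
```

play_rows:
  plan:
    - [1,12,0,0.11,0.017,0,-1]
    - [1,12,0,0.11,0.017,0,-1]
    - [1,12,0,0.11,0.017,0,-1]
    - [1,12,-8,0.11,0.017,0,-1]
    - [1,12,-12,0.11,0.017,0,-1]

```text
time_s: 32.6
eef_pos: [651.4, 212.1, 327.3]
ee_rot: [-0.206, 0.616, 0.733, 0.201]
force: [0.6, 1.1, -0.5]
grip_width: 0.334
```

play_rows:
  plan:
    - [0,10,-14,0.11,0.017,0,-1]
    - [0,6,-16,0.1,0.016,0,-1]
    - [0,0,-10,0,0,0,-1]
    - [0,0,0,0,0,0,-1]

```text
time_s: 32.93
eef_pos: [651.1, 225.7, 286.1]
ee_rot: [-0.285, 0.595, 0.701, 0.271]
force: [-0.1, 0.4, -0.6]
grip_width: 0.338
```

```bash
python3 - <<'E'
from h import *
err(45,40,"S"); err(45,12,"S")
E
```

```text
t32.93 pos [651.1 225.7 286.1] z [-0.077  0.719 -0.691] y [0.989 0.145 0.041] F [-0.1  0.4 -0.6] w0.338 q [-0.11  0.67  1.02  0.79  1.65 -0.29]
s 24.9 lat 2.7 h 74.8 move [  4.3  -9.9 -38.8] turn [-0.028  0.037  0.007]
t32.93 pos [651.1 225.7 286.1] z [-0.077  0.719 -0.691] y [0.989 0.145 0.041] F [-0.1  0.4 -0.6] w0.338 q [-0.11  0.67  1.02  0.79  1.65 -0.29]
s 24.9 lat 2.7 h 74.8 move [  7.3 -29.4 -58.6] turn [-0.028  0.037  0.007]
```

play_rows:
  plan:
    - [2,-5,-20,-0.015,0.02,0,-1]
    - [2,-5,-20,-0.015,0.02,0,-1]
    - [1,-5,-8,0,0,0,-1]
    - [0,0,0,0,0,0,-1]

```text
time_s: 33.27
eef_pos: [656.7, 209.0, 237.3]
ee_rot: [-0.285, 0.605, 0.702, 0.245]
force: [0.4, -0.4, 0.4]
grip_width: 0.339
```

```bash
python3 - <<'E'
from h import *
err(45,12,"S")
E
```

```text
t33.27 pos [656.7 209.  237.3] z [-0.104  0.689 -0.718] y [ 0.989  0.148 -0.002] F [ 0.4 -0.4  0.4] w0.339 q [-0.12  0.72  1.03  0.74  1.63 -0.32]
s 47.3 lat -0.3 h 28.0 move [  1.6 -12.8  -9.7] turn [0.015 0.    0.005]
```

play_rows:
  plan:
    - [1,-9,-7,0.01,0,0,-1]
    - [1,-5,-4,0,0,0,-1]
    - [0,0,0,0,0,0,-1]

```text
time_s: 33.52
eef_pos: [659.0, 194.8, 226.5]
ee_rot: [-0.288, 0.602, 0.701, 0.249]
force: [-1.4, 6.7, 2.5]
grip_width: 0.335
```

```bash
python3 - <<'E'
from h import *
err(45,11,"S"); cap("wrist","v_w")
E
```

```text
t33.52 pos [659.  194.8 226.5] z [-0.104  0.697 -0.71 ] y [0.989 0.15  0.002] F [-1.4  6.7  2.5] w0.335 q [-0.15  0.74  1.04  0.74  1.63 -0.36]
s 44.7 lat -0.4 h 10.2 move [-0.5  0.7  0.3] turn [0.003 0.002 0.003]
```

play_rows:
  plan:
    - [0,0,0,0,0,0,0.1]
    - [0,0,0,0,0,0,0.1]
    - [0,0,0,0,0,0,0.1]
    - [0,0,0,0,0,0,0.1]

```text
time_s: 33.9
eef_pos: [659.6, 193.9, 227.8]
ee_rot: [-0.286, 0.603, 0.702, 0.249]
force: [-0.4, -0.7, 0.7]
grip_width: 0.548
```

```bash
python3 - <<'E'
from h import *
err(42,7,"S"); cap("wrist","w_w"); b=load("w_w")["img"]
g=cv2.cvtColor(b,cv2.COLOR_BGR2GRAY)
print(g[140:346:5,318:334].mean(1).astype(int))
E
```

```text
t33.90 pos [659.6 193.9 227.8] z [-0.102  0.695 -0.711] y [0.989 0.149 0.005] F [-0.4 -0.7  0.7] w0.548 q [-0.15  0.73  1.04  0.74  1.63 -0.36]
s 43.1 lat -0.9 h 10.4 move [-0.4 -3.3 -1.6] turn [0.005 0.006 0.003]
[ 73  74 119 181 188 190 196  75 210 211 210 188 205 200 176 176 177 177
 177 178 178 177 175 175 175 174 175 175 175 175 175 175 175 176 176 176
 176 176 167 168 162 129]
```

Tongue empty: clip F is in. Next is clip D, which needs a regrasp because the wrist can't reach its foot direction directly.

play_rows:
  plan:
    - [-4,26,26,0,0,0,0.2]
    - [0,5,38,-0.11,-0.017,0,0.2]
    - [0,0,40,-0.11,-0.017,0,0.2]
    - [-5,-20,20,-0.11,-0.017,0,0.2]
    - [-13,-36,0,-0.11,-0.017,0,0.2]

```text
time_s: 34.37
eef_pos: [636.6, 169.0, 352.0]
ee_rot: [-0.12, 0.647, 0.745, 0.106]
force: [0.3, -0.8, -0.5]
grip_width: 0.596
```

play_rows:
  plan:
    - [-16,-37,0,-0.11,-0.017,0,0.2]
    - [-16,-37,0,-0.11,-0.017,0,0.2]
    - [-16,-37,0,-0.1,-0.015,0,0.2]
    - [-16,-37,0,0,0,-0.12,0.2]
    - [-16,-37,-5,0,0,-0.12,0.2]

```text
time_s: 34.78
eef_pos: [553.1, -19.1, 354.1]
ee_rot: [0.016, 0.739, 0.674, -0.005]
force: [1.2, -0.8, -0.0]
grip_width: 0.599
```

play_rows:
  plan:
    - [-16,-36,-10,0,0,-0.12,0.2]
    - [-16,-36,-10,0,0,-0.12,0.2]
    - [-16,-36,-10,0,0,-0.12,0.2]
    - [-16,-36,-10,0,0,-0.12,0.2]
    - [-16,-36,-10,0,0,-0.12,0.2]

```text
time_s: 35.2
eef_pos: [468.1, -204.0, 306.3]
ee_rot: [0.018, 0.91, 0.414, -0.008]
force: [0.4, -0.9, -0.3]
grip_width: 0.601
```

play_rows:
  plan:
    - [-5,-20,-30,0,0,-0.12,0.2]
    - [0,0,-35,0,0,-0.05,0.2]
    - [0,0,-35,0,0,0,0.2]
    - [0,0,-30,0,0,0,0.2]
    - [0,0,0,0,0,0,0.2]

```text
time_s: 35.62
eef_pos: [457.9, -232.3, 172.4]
ee_rot: [0.02, 0.946, 0.322, -0.009]
force: [-0.5, -0.2, -0.4]
grip_width: 0.598
```

```bash
python3 - <<'E'
from h import *
down(.75,(446,-270)); c=cap("wrist","x_w"); G,y=meas2(c,(446,-270,20),16,9)
E
```

```text
t35.62 pos [ 457.9 -232.3  172.4] z [-0.004 -0.044 -0.999] y [ 0.61  -0.791  0.032] F [-0.5 -0.2 -0.4] w0.598 q [-0.68  0.33  1.63 -0.04  1.15  0.25]
psi 0.656 fix turn [ 0.044 -0.004] ('yawturn', np.float64(0.094)) ('move', array([-11.9, -37.7]))
t35.67 pos [ 459.  -232.9  175.4] z [-0.001 -0.046 -0.999] y [ 0.611 -0.791  0.036] F [-0.  -0.5  0.6] w0.602 q [-0.68  0.33  1.63 -0.04  1.16  0.25]
px [343. 207.] [339. 201.] width 31.2 yaw 0.728 grasp [ 446.5 -262.7]
```

play_rows:
  plan:
    - [-7,-16,-15,0.03,0,0.07,0.2]
    - [-6,-14,-12,0.015,0,0,0.2]
    - [0,0,0,0,0,0,0.2]

```text
time_s: 35.92
eef_pos: [448.5, -264.6, 154.5]
ee_rot: [0.004, 0.933, 0.359, 0.003]
force: [-0.1, 0.4, 0.6]
grip_width: 0.599
```

```bash
python3 - <<'E'
from h import *
c=cap("wrist","y_w"); G,y=meas2(c,(446,-265,20),16,9); down(y,G)
g=proj(c,(446,-265,20),True).astype(int); gr=cv2.cvtColor(c["img"],cv2.COLOR_BGR2GRAY)
print(gr[g[1]-27:g[1]+31:3,g[0]-28:g[0]+29:4])
E
```

```text
t35.97 pos [ 449.3 -264.   155.7] z [ 0.01  -0.007 -1.   ] y [ 0.67  -0.743  0.012] F [-0.1  0.6  0.8] w0.602 q [-0.76  0.37  1.63  0.    1.13  0.08]
px [323. 188.] [322. 186.] width 30.6 yaw 0.706 grasp [ 447.4 -263.2]
t35.97 pos [ 449.3 -264.   155.7] z [ 0.01  -0.007 -1.   ] y [ 0.67  -0.743  0.012] F [-0.1  0.6  0.8] w0.602 q [-0.76  0.37  1.63  0.    1.13  0.08]
psi 0.734 fix turn [0.007 0.01 ] ('yawturn', np.float64(-0.028)) ('move', array([-1.9,  0.9]))
[[118 115 115 114 116 118 116 114 114 115 117 118 119 123 123]
 [117 117 115 115 115 117 118 115 114 114 115 117 118 120 124]
 [116 118 118 116 115 115 118 118 115 114 113 116 117 118 120]
 [114 116 116 116 115 114 116 118 118 113 114 113 116 117 117]
 [115 114 116 118 128 129 126 127 127 125 123 113 114 116 117]
 [114 116 115 123 134 135 134 134 133 131 131 100 113 113 117]
 [112 114 116 127 136 137 135 135 134 132 131 117 113 113 113]
 [113 113 115 142 137 138 135 136 136 133 132 133 114 112 113]
 [115 114 113 208 213 211 207 211 210 207 206 206 117 112 112]
 [122 115 113 212 214 211 214 212 209 206 212 208 116 115 111]
 [127 123 113 139 213 212 214 213 214 214 214 104 114 116 115]
 [127 126 121 136 212 212 213 213 214 213 213 104 114 116 117]
 [127 128 126 137 211 212 212 213 213 213 213 110 114 114 114]
 [126 128 128 126 118 112 114 113 115 114 113 114 114 114 113]
 [101 128 128 128 125 120 121 115 114 114 113 114 115 114 113]
 [ 80 105 129 127 127 127 125 120 113 116 117 116 118 119 118]
 [111  78 108 129 127 127 126 124 120 124 124 123 124 123 125]
 [131 108  78 111 128 127 127 126 123 123 124 126 124 123 125]
 [128 131 103  81 114 128 128 127 126 124 123 124 126 125 123]
 [126 130 132 100  82 117 130 129 127 125 122 123 125 125 124]]
```

play_rows:
  plan:
    - [-3,1,-30,0.005,0.01,-0.028,0.2]
    - [-1,0,-40,0,0,0,0.2]
    - [0,0,-20,0,0,0,0.2]
    - [0,0,0,0,0,0,0.2]

```text
time_s: 36.3
eef_pos: [450.8, -264.5, 73.6]
ee_rot: [0.01, 0.938, 0.346, 0.004]
force: [0.2, 1.1, -0.2]
grip_width: 0.598
```

```bash
python3 - <<'E'
from h import *
down(.706,(447.4,-263.2))
E
```

```text
t36.30 pos [ 450.8 -264.5   73.6] z [ 0.014 -0.016 -1.   ] y [ 0.648 -0.761  0.021] F [ 0.2  1.1 -0.2] w0.598 q [-0.75  0.48  1.71 -0.    0.93  0.11]
psi 0.706 fix turn [0.016 0.014] ('yawturn', np.float64(0.0)) ('move', array([-3.4,  1.3]))
```

play_rows:
  plan:
    - [-4,1,-22,0.015,0.014,0,0.2]
    - [-1,0,-22,0,0,0,0.2]
    - [0,0,-16,0,0,0,0.2]
    - [0,0,0,0,0,0,0.2]

```text
time_s: 36.63
eef_pos: [451.9, -265.0, 22.0]
ee_rot: [0.007, 0.938, 0.347, 0.003]
force: [0.1, -0.5, -0.0]
grip_width: 0.602
```

play_rows:
  plan:
    - [0,0,0,0,0,0,-1]
    - [0,0,0,0,0,0,-1]
    - [0,0,0,0,0,0,-1]
    - [0,0,0,0,0,0,-1]

```text
time_s: 36.97
eef_pos: [456.0, -266.6, 29.8]
ee_rot: [0.012, 0.937, 0.348, 0.005]
force: [0.1, -0.3, -0.3]
grip_width: 0.325
```

```bash
python3 - <<'E'
from h import *
down(.706,(447.4,-263.2))
E
```

```text
t36.97 pos [ 456.  -266.6   29.8] z [ 0.018 -0.019 -1.   ] y [ 0.652 -0.757  0.026] F [ 0.1 -0.3 -0.3] w0.325 q [-0.75  0.56  1.72 -0.    0.84  0.11]
psi 0.711 fix turn [0.019 0.018] ('yawturn', np.float64(-0.005)) ('move', array([-8.6,  3.4]))
```

play_rows:
  plan:
    - [0,0,10,0.018,0.018,-0.115,-1]
    - [0,0,2,0,0,-0.115,-1]
    - [0,0,0,0,0,-0.115,-1]
    - [0,0,0,0,0,-0.115,-1]
    - [0,0,0,0,0,-0.115,-1]

```text
time_s: 37.38
eef_pos: [457.7, -267.8, 47.5]
ee_rot: [0.003, 0.998, 0.057, 0.001]
force: [-0.9, -0.2, -0.2]
grip_width: 0.329
```

play_rows:
  plan:
    - [0,0,0,0,0,-0.115,-1]
    - [0,0,-3,0,0,-0.11,-1]
    - [0,0,-3,0,0,0,-1]
    - [0,0,-3,0,0,0,-1]

```text
time_s: 37.72
eef_pos: [459.2, -269.0, 42.2]
ee_rot: [0.005, 0.998, -0.062, 0.003]
force: [-0.1, 0.6, -0.1]
grip_width: 0.329
```

```bash
python3 - <<'E'
from h import *
down(-.1)
E
```

```text
t37.72 pos [ 459.2 -269.    42.2] z [ 0.005 -0.01  -1.   ] y [-0.124 -0.992  0.01 ] F [-0.1  0.6 -0.1] w0.329 q [-0.75  0.55  1.69 -0.01  0.89  0.95]
psi -0.124 fix turn [0.01  0.005] ('yawturn', np.float64(0.024))
```

play_rows:
  plan:
    - [0,0,-8,0.01,0.005,0,-1]
    - [0,0,-6,0,0,0,-1]
    - [0,0,-4,0,0,0,-1]

```text
time_s: 37.97
eef_pos: [461.0, -269.6, 25.4]
ee_rot: [0.001, 0.998, -0.059, 0.002]
force: [1.3, 14.3, 46.1]
grip_width: 0.327
```

play_rows:
  plan:
    - [0,0,-4,0,0,0,-1]
    - [0,0,-3,0,0,0,-1]

```text
time_s: 38.13
eef_pos: [464.4, -271.0, 23.9]
ee_rot: [0.003, 0.998, -0.057, 0.006]
force: [-5.7, 4.4, 15.7]
grip_width: 0.328
```

play_rows:
  plan:
    - [0,0,0,0,0,0,0.2]
    - [0,0,0,0,0,0,0.2]
    - [0,0,0,0,0,0,0.2]
    - [0,0,20,0,0,0,0.2]
    - [0,0,40,0,0,0,0.2]

```text
time_s: 38.55
eef_pos: [461.5, -268.5, 78.0]
ee_rot: [-0.002, 0.999, -0.054, 0.001]
force: [-0.1, 0.0, 0.7]
grip_width: 0.604
```

play_rows:
  plan:
    - [0,0,40,0,0,0.12,0.2]
    - [0,0,25,0,0,0.12,0.2]
    - [0,0,0,0,0,0.12,0.2]
    - [0,0,0,0,0,0.12,0.2]
    - [0,0,0,0,0,0.12,0.2]

```text
time_s: 38.97
eef_pos: [462.4, -269.6, 150.8]
ee_rot: [0.001, 0.967, 0.254, 0.002]
force: [0.5, -0.4, 0.4]
grip_width: 0.599
```

play_rows:
  plan:
    - [0,0,0,0,0,0.12,0.2]
    - [0,0,0,0,0,0.12,0.2]
    - [0,0,0,0,0,0.12,0.2]
    - [0,0,0,0,0,0.12,0.2]
    - [0,0,0,0,0,0.12,0.2]

```text
time_s: 39.38
eef_pos: [461.6, -269.3, 148.0]
ee_rot: [-0.002, 0.843, 0.539, 0.002]
force: [-0.2, -0.4, -0.2]
grip_width: 0.602
```

play_rows:
  plan:
    - [0,0,0,0,0,0.12,0.2]
    - [0,0,0,0,0,0.12,0.2]
    - [0,0,0,0,0,0.12,0.2]
    - [0,0,0,0,0,0.12,0.2]
    - [0,0,0,0,0,0.12,0.2]

```text
time_s: 39.8
eef_pos: [460.4, -268.9, 144.3]
ee_rot: [-0.005, 0.636, 0.772, 0.0]
force: [-0.5, 0.1, 0.0]
grip_width: 0.596
```

play_rows:
  plan:
    - [0,0,0,0,0,0.12,0.2]
    - [0,0,0,0,0,0.12,0.2]
    - [0,0,0,0,0,0.12,0.2]
    - [0,0,0,0,0,0.12,0.2]
    - [0,0,0,0,0,0.12,0.2]

```text
time_s: 40.22
eef_pos: [459.2, -268.4, 140.5]
ee_rot: [-0.008, 0.368, 0.93, -0.001]
force: [0.3, -0.1, -0.6]
grip_width: 0.603
```

play_rows:
  plan:
    - [0,0,0,0,0,0.12,0.2]
    - [0,0,0,0,0,0.12,0.2]
    - [0,0,0,0,0,0.12,0.2]
    - [0,0,0,0,0,0.12,0.2]
    - [0,0,0,0,0,0,0.2]

```text
time_s: 40.63
eef_pos: [458.1, -267.8, 136.8]
ee_rot: [-0.011, 0.124, 0.992, -0.002]
force: [-0.1, 0.0, 0.3]
grip_width: 0.603
```

```bash
python3 - <<'E'
from h import *
down(3.02,(464,-271)); c=cap("wrist","z_w"); G,y=meas2(c,(464,-271,20))
E
```

```text
t40.63 pos [ 458.1 -267.8  136.8] z [-0.022 -0.    -1.   ] y [ 0.246  0.969 -0.006] F [-0.1  0.   0.3] w0.603 q [-0.74  0.43  1.59 -0.02  1.13 -2.06]
psi 2.893 fix turn [ 0.    -0.022] ('yawturn', np.float64(0.127)) ('move', array([ 5.9, -3.2]))
t40.68 pos [ 458.  -267.8  136.8] z [-0.022 -0.    -1.   ] y [ 0.252  0.968 -0.006] F [-0.3 -0.1  0.2] w0.601 q [-0.74  0.43  1.59 -0.02  1.14 -2.05]
px [326. 203.] [326. 196.] width 30.9 yaw 2.849 grasp [ 459.8 -270.7]
```

play_rows:
  plan:
    - [2,-3,12,0,-0.02,-0.03,0.2]
    - [0,0,8,0,0,0,0.2]
    - [0,0,0,0,0,0,0.2]

```text
time_s: 40.93
eef_pos: [460.0, -271.0, 157.9]
ee_rot: [-0.001, 0.148, 0.989, 0.001]
force: [0.5, -0.3, -0.5]
grip_width: 0.604
```

```bash
python3 - <<'E'
from h import *
c=cap("wrist","A_w"); G,y=meas2(c,(460,-270,20)); down(y,G)
g=proj(c,(460,-270,20),True).astype(int); gr=cv2.cvtColor(c["img"],cv2.COLOR_BGR2GRAY)
print(gr[g[1]-24:g[1]+28:3,g[0]-28:g[0]+29:4])
E
```

```text
t40.98 pos [ 460.  -271.   157.5] z [-0.001  0.002 -1.   ] y [0.292 0.956 0.001] F [-0.9  0.6  0.9] w0.603 q [-0.75  0.4   1.57  0.    1.17 -2.03]
px [328. 187.] [327. 184.] width 31.3 yaw 2.886 grasp [ 459.6 -270.6]
t40.98 pos [ 460.  -271.   157.5] z [-0.001  0.002 -1.   ] y [0.292 0.956 0.001] F [-0.9  0.6  0.9] w0.603 q [-0.75  0.4   1.57  0.    1.17 -2.03]
psi 2.845 fix turn [-0.002 -0.001] ('yawturn', np.float64(0.041)) ('move', array([-0.3,  0.4]))
[[123 117 116 115 116 115 115 117 117 118 117 117 116 117 116]
 [122 115 114 114 115 116 117 117 117 115 113 116 116 116 116]
 [116 115 116 167 179 180 188 195 202 212 216 116 116 119 118]
 [116 117 116 198 215 214 214 213 213 213 213 118 119 120 119]
 [116 116 115 178 214 214 214 214 213 213 213 120 118 117 116]
 [115 115 116 156 215 215 214 214 213 213 213 116 116 115 115]
 [114 115 115 142 214 214 214 214 214 214 214 115 115 115 116]
 [116 117 117 129 218 217 216 215 216 215 214 116 117 117 119]
 [118 116 115 115 116 102 110 112 112 113 115 118 118 119 119]
 [114 112 113 109 111 110  97  83 105 114 115 120 120 121 121]
 [112 113 114 110 112 111 112 109 113 115 116 129 123 125 127]
 [114 116 116 165 168 164 167 163 170 180 194 192 126 126 124]
 [117 118 119 213 213 209 212 214 213 213 215 219 123 121 121]
 [117 117 117 198 192 192 192 176 165 154 141 128 119 116 118]
 [118 120 122 124 123 123 122 122 120 118 116 116 118 120 121]
 [123 123 123 122 121 119 118 117 115 116 117 120 122 123 125]
 [122 120 120 118 116 114 115 117 119 121 123 124 126 125 125]
 [117 115 113 114 115 118 120 121 123 124 126 124 123 123 123]]
```

play_rows:
  plan:
    - [-2,0,-30,0,0,0.04,0.2]
    - [-1,0,-40,0,0,0,0.2]
    - [0,0,-22,0,0,0,0.2]
    - [0,0,0,0,0,0,0.2]

```text
time_s: 41.32
eef_pos: [457.8, -272.1, 65.3]
ee_rot: [0.003, 0.129, 0.992, -0.002]
force: [-0.7, -0.0, -0.8]
grip_width: 0.601
```

```bash
python3 - <<'E'
from h import *
down(2.886,(459.6,-270.6))
E
```

```text
t41.32 pos [ 457.8 -272.1   65.3] z [ 0.005 -0.004 -1.   ] y [ 0.257  0.967 -0.003] F [-0.7 -0.  -0.8] w0.601 q [-0.76  0.52  1.67  0.    0.95 -2.07]
psi 2.882 fix turn [0.004 0.005] ('yawturn', np.float64(0.004)) ('move', array([1.8, 1.5]))
```

play_rows:
  plan:
    - [1,1,-22,0,0,0,0.2]
    - [0,0,-22,0,0,0,0.2]
    - [-1,0,-14,0,0,0,0.2]
    - [0,0,-2,0,0,0,-0.2]
    - [0,0,0,0,0,0,-1]

```text
time_s: 41.73
eef_pos: [459.7, -272.7, 7.9]
ee_rot: [0.005, 0.131, 0.991, -0.003]
force: [-1.1, 1.3, 5.0]
grip_width: 0.345
```

play_rows:
  plan:
    - [0,0,0,0,0,0,-1]
    - [0,0,0,0,0,0,-1]
    - [0,0,0,0,0,0,-1]

```text
time_s: 41.98
eef_pos: [461.2, -274.0, 11.7]
ee_rot: [0.007, 0.132, 0.991, -0.005]
force: [0.6, -0.7, -0.3]
grip_width: 0.342
```

```bash
python3 - <<'E'
from h import *
down(2.886,(459.6,-270.6))
E
```

```text
t41.98 pos [ 461.2 -274.    11.7] z [ 0.012 -0.011 -1.   ] y [ 0.261  0.965 -0.007] F [ 0.6 -0.7 -0.3] w0.342 q [-0.75  0.61  1.7   0.    0.82 -2.06]
psi 2.878 fix turn [0.011 0.012] ('yawturn', np.float64(0.008)) ('move', array([-1.6,  3.4]))
```

play_rows:
  plan:
    - [0,0,15,0.01,0.01,0,-1]
    - [0,0,35,0,0,0,-1]
    - [0,0,41,0,0,0,-1]
    - [5,12,38,0,0,-0.115,-1]
    - [14,33,20,0,0,-0.115,-1]

```text
time_s: 42.4
eef_pos: [477.0, -230.1, 165.9]
ee_rot: [-0.001, 0.25, 0.968, 0.002]
force: [0.7, -0.4, 0.5]
grip_width: 0.336
```

play_rows:
  plan:
    - [15,34,18,0,0,-0.115,-1]
    - [15,34,18,0,0,-0.115,-1]
    - [15,34,18,0,0,-0.115,-1]
    - [15,34,18,0,0,-0.115,-1]
    - [15,34,18,0,0,-0.115,-1]

```text
time_s: 42.82
eef_pos: [548.0, -67.6, 260.0]
ee_rot: [0.005, 0.516, 0.856, 0.001]
force: [1.3, 0.4, 0.4]
grip_width: 0.341
```

play_rows:
  plan:
    - [15,34,14,0,0,-0.115,-1]
    - [15,34,14,0,0,-0.115,-1]
    - [15,34,14,0,0,-0.1,-1]
    - [15,34,14,0,0,0,-1]
    - [15,34,10,0,0,0,-1]

```text
time_s: 43.23
eef_pos: [622.1, 107.3, 334.8]
ee_rot: [0.009, 0.656, 0.755, 0.002]
force: [0.7, -1.2, -0.2]
grip_width: 0.342
```

```bash
python3 - <<'E'
from h import *
down(1.724,(647,147))
E
```

```text
t43.23 pos [622.1 107.3 334.8] z [ 0.017 -0.009 -1.   ] y [0.99  0.14  0.016] F [ 0.7 -1.2 -0.2] w0.342 q [-0.01  0.52  0.94 -0.01  1.67 -0.15]
psi 1.712 fix turn [0.009 0.017] ('yawturn', np.float64(0.012)) ('move', array([24.9, 39.7]))
```

play_rows:
  plan:
    - [13,20,0,0.005,0.015,0.01,-1]
    - [12,18,0,0,0,0,-1]
    - [3,12,0,0.11,0.017,0,-1]
    - [1,12,0,0.11,0.017,0,-1]
    - [1,12,0,0.11,0.017,0,-1]

```text
time_s: 43.65
eef_pos: [652.3, 196.3, 342.9]
ee_rot: [-0.124, 0.637, 0.752, 0.115]
force: [0.1, -0.2, -0.8]
grip_width: 0.335
```

play_rows:
  plan:
    - [1,12,-8,0.11,0.017,0,-1]
    - [1,12,-12,0.11,0.017,0,-1]
    - [0,10,-14,0.11,0.017,0,-1]
    - [0,6,-16,0.09,0.016,0,-1]
    - [0,0,-8,0,0,0,-1]

```text
time_s: 44.07
eef_pos: [654.7, 237.9, 289.7]
ee_rot: [-0.284, 0.599, 0.703, 0.259]
force: [-0.2, 0.6, -1.5]
grip_width: 0.339
```

play_rows:
  plan:
    - [0,0,0,0,0,0,-1]

```text
time_s: 44.15
eef_pos: [654.3, 237.4, 288.5]
ee_rot: [-0.284, 0.599, 0.703, 0.258]
force: [0.1, 0.0, -0.5]
grip_width: 0.337
```

```bash
python3 - <<'E'
from h import *
err(45,30,"S"); err(45,11,"S")
E
```

```text
t44.15 pos [654.3 237.4 288.5] z [-0.09   0.702 -0.706] y [0.989 0.149 0.022] F [ 0.1  0.  -0.5] w0.337 q [-0.09  0.68  0.97  0.77  1.66 -0.24]
s 31.1 lat -2.3 h 84.3 move [  2.1 -28.6 -48.2] turn [-0.004  0.022  0.004]
t44.15 pos [654.3 237.4 288.5] z [-0.09   0.702 -0.706] y [0.989 0.149 0.022] F [ 0.1  0.  -0.5] w0.337 q [-0.09  0.68  0.97  0.77  1.66 -0.24]
s 31.1 lat -2.3 h 84.3 move [  4.1 -41.9 -61.6] turn [-0.004  0.022  0.004]
```

play_rows:
  plan:
    - [1,-13,-20,0,0.02,0,-1]
    - [1,-12,-18,0,0,0,-1]
    - [0,-5,-8,0,0,0,-1]
    - [0,0,0,0,0,0,-1]

```text
time_s: 44.48
eef_pos: [656.6, 207.2, 247.3]
ee_rot: [-0.284, 0.6, 0.704, 0.25]
force: [-0.4, -0.9, -0.6]
grip_width: 0.343
```

```bash
python3 - <<'E'
from h import *
err(45,11,"S")
E
```

```text
t44.48 pos [656.6 207.2 247.3] z [-0.1    0.694 -0.713] y [0.988 0.154 0.011] F [-0.4 -0.9 -0.6] w0.343 q [-0.13  0.71  1.02  0.74  1.64 -0.32]
s 38.9 lat 0.1 h 33.8 move [  1.9 -11.7 -20.4] turn [ 0.007  0.012 -0.001]
```

play_rows:
  plan:
    - [1,-7,-11,0.005,0.01,0,-1]
    - [1,-5,-9,0,0,0,-1]
    - [0,-2,-2,0,0,0,-1]
    - [0,0,0,0,0,0,-1]

```text
time_s: 44.82
eef_pos: [659.4, 193.4, 227.9]
ee_rot: [-0.286, 0.6, 0.704, 0.249]
force: [-0.4, -0.3, -0.7]
grip_width: 0.341
```

```bash
python3 - <<'E'
from h import *
err(45,11,"S")
E
```

```text
t44.82 pos [659.4 193.4 227.9] z [-0.104  0.695 -0.711] y [0.988 0.156 0.008] F [-0.4 -0.3 -0.7] w0.341 q [-0.15  0.74  1.04  0.74  1.63 -0.36]
s 42.6 lat -0.6 h 10.1 move [-0.9  2.2 -1.1] turn [ 0.005  0.009 -0.004]
```

play_rows:
  plan:
    - [0,0,0,0,0,0,0.1]
    - [0,0,0,0,0,0,0.1]
    - [0,0,0,0,0,0,0.1]
    - [0,0,0,0,0,0,0.1]

```text
time_s: 45.15
eef_pos: [659.6, 194.0, 229.5]
ee_rot: [-0.286, 0.599, 0.705, 0.25]
force: [0.8, -0.1, -1.1]
grip_width: 0.551
```

```bash
python3 - <<'E'
from h import *
err(45,40,"S"); cap("wrist","B_w"); b=load("B_w")["img"]
g=cv2.cvtColor(b,cv2.COLOR_BGR2GRAY)
print(g[140:346:5,318:334].mean(1).astype(int))
c=load("B_w"); M=TG+72*CX
for d in (0,10,50): print(d,proj(c,M+d*CX+6*CZ,True).round(),proj(c,M+d*CX+24*CZ,True).round())
E
```

```text
t45.15 pos [659.6 194.  229.5] z [-0.103  0.695 -0.712] y [0.988 0.157 0.01 ] F [ 0.8 -0.1 -1.1] w0.551 q [-0.15  0.73  1.03  0.74  1.63 -0.36]
s 41.9 lat -0.9 h 11.7 move [-4.3 21.8 17.8] turn [ 0.005  0.011 -0.005]
[ 68  74 177 178 191 193 196  77 162 200 202 204 200 200 197 194 206 129
 206 207 193 177 177 175 175 175 175 175 175 175 175 175 176 175 176 176
 176 176 168 168 168 129]
0 [326. 243.] [326. 216.]
10 [326. 236.] [326. 210.]
50 [325. 213.] [326. 191.]
```

play_rows:
  plan:
    - [-4,26,26,0,0,0,0]
    - [0,0,38,-0.11,-0.017,0,-0.5]
    - [-10,0,38,-0.11,-0.017,0,-1]
    - [-20,0,10,-0.11,-0.017,0,-1]
    - [-20,0,0,-0.11,-0.017,0,-1]

```text
time_s: 45.62
eef_pos: [605.9, 216.3, 340.8]
ee_rot: [-0.12, 0.646, 0.747, 0.106]
force: [0.5, 0.5, -0.6]
grip_width: -0.001
```

play_rows:
  plan:
    - [-20,0,0,-0.11,-0.017,0,-1]
    - [-20,0,0,-0.11,-0.017,0,-1]
    - [-15,0,0,-0.1,-0.015,0.06,-1]
    - [0,0,0,0,0,0.12,-1]
    - [0,0,0,0,0,0.12,-1]

```text
time_s: 46.03
eef_pos: [544.7, 219.5, 349.6]
ee_rot: [0.015, 0.527, 0.849, 0.001]
force: [0.5, 0.3, 0.2]
grip_width: 0.002
```

play_rows:
  plan:
    - [0,0,0,0,0,0.12,-1]
    - [0,0,0,0,0,0.12,-1]
    - [0,0,0,0,0,0.12,-1]
    - [0,0,0,0,0,0.12,-1]
    - [0,0,0,0,0,0,-1]

```text
time_s: 46.45
eef_pos: [543.0, 221.7, 352.1]
ee_rot: [0.016, 0.299, 0.954, 0.006]
force: [-0.0, 0.6, -0.6]
grip_width: -0.002
```

```bash
python3 - <<'E'
from h import *
down(2.8,(543,247)); T=cap("top","C_t"); S=cap("side","C_s")
# ball blob near expected OFF position
for c,n in((T,"top"),(S,"side")):
    e=proj(c,(503,247,92)); g=cv2.cvtColor(c["img"],cv2.COLOR_BGR2GRAY); x,y=e.astype(int); w=g[y-10:y+11,x-10:x+11]; ys,xs=np.where(w<45); print(n,e.round(1),(xs.mean()+x-10,ys.mean()+y-10,len(xs)) if len(xs) else None)
E
```

```text
t46.45 pos [543.  221.7 352.1] z [ 0.034  0.002 -0.999] y [0.571 0.821 0.022] F [-0.   0.6 -0.6] w-0.002 q [ 0.19  0.39  1.08 -0.    1.63 -0.77]
psi 2.533 fix turn [-0.002  0.034] ('yawturn', np.float64(0.267)) ('move', array([ 0. , 25.3]))
top [229.3 214.1] (np.float64(228.9375), np.float64(213.140625), 64)
side [295.4 181.3] (np.float64(296.41818181818184), np.float64(181.14545454545456), 55)
```

```bash
python3 - <<'E'
from h import *
a=cv2.resize(cv2.imread("pics/C_t.png")[100:200,150:280],None,fx=3,fy=3,interpolation=2)
b=cv2.resize(cv2.imread("pics/B_w.png")[100:260,260:400],None,fx=2.9,fy=2.9,interpolation=2)
h=max(a.shape[0],b.shape[0]); P=lambda i:cv2.copyMakeBorder(i,0,h-i.shape[0],0,0,0)
cv2.imwrite("pics/D.png",np.hstack([P(a),P(b)]))
E
```

```text
(no output)
```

View pics/D.png

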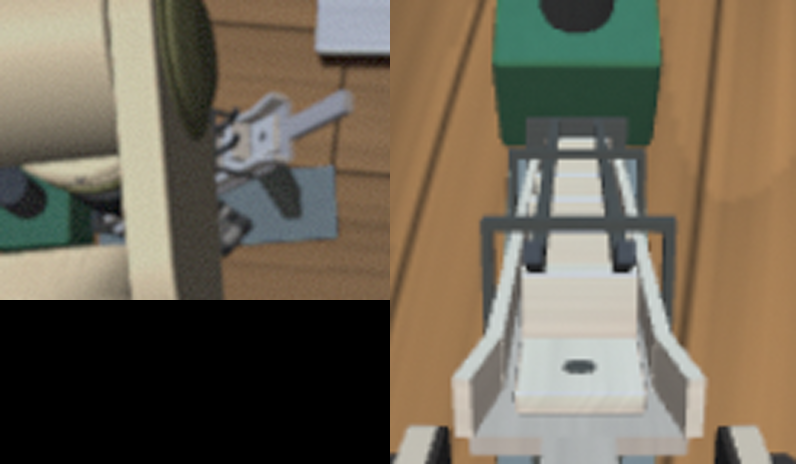

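The view shows the last clip lying square inside the mouth, foot downhill, with the earlier ones in line below it. The arm hides part of the top view. Now I'll set the isolator back to ON.

play_rows:
  plan:
    - [1,13,-38,0,0.03,0.1,-1]
    - [1,13,-38,0,0,0.1,-1]
    - [0,0,-40,0,0,0.06,-1]
    - [0,0,-40,0,0,0,-1]
    - [0,0,0,0,0,0,-1]

```text
time_s: 46.97
eef_pos: [544.4, 248.7, 193.5]
ee_rot: [0.004, 0.181, 0.983, 0.005]
force: [-0.6, -0.5, -1.6]
grip_width: -0.004
```

```bash
python3 - <<'E'
from h import *
down(2.8,(543,247))
E
```

```text
t46.97 pos [544.4 248.7 193.5] z [ 0.01   0.008 -1.   ] y [0.356 0.935 0.011] F [-0.6 -0.5 -1.6] w-0.004 q [ 0.23  0.5   1.33  0.01  1.3  -0.98]
psi 2.778 fix turn [-0.008  0.01 ] ('yawturn', np.float64(0.022)) ('move', array([-1.4, -1.7]))
```

play_rows:
  plan:
    - [2,-1,-38,0,0,0,-1]
    - [2,0,-38,0,0,0,-1]
    - [1,0,-32,0,0,0,-1]
    - [0,0,0,0,0,0,-1]

```text
time_s: 47.3
eef_pos: [552.4, 248.5, 93.3]
ee_rot: [0.008, 0.187, 0.982, 0.007]
force: [-1.1, -0.6, -0.9]
grip_width: -0.001
```

```bash
python3 - <<'E'
from h import *
down(2.8,(545,247))
E
```

```text
t47.30 pos [552.4 248.5  93.3] z [ 0.018  0.01  -1.   ] y [0.367 0.93  0.016] F [-1.1 -0.6 -0.9] w-0.001 q [ 0.23  0.61  1.43  0.01  1.09 -0.97]
psi 2.765 fix turn [-0.01   0.018] ('yawturn', np.float64(0.035)) ('move', array([-7.4, -1.5]))
```

play_rows:
  plan:
    - [0,0,-12,0,0.015,0,-1]
    - [-18,0,-3,0,0,0,-1]
    - [-18,0,0,0,0,0,-1]
    - [-18,0,0,0,0,0,-1]
    - [-12,0,0,0,0,0,-1]

```text
time_s: 47.72
eef_pos: [494.2, 249.3, 92.6]
ee_rot: [0.009, 0.194, 0.981, 0.009]
force: [0.9, 0.3, -0.9]
grip_width: 0.003
```

play_rows:
  plan:
    - [-10,0,0,0,0,0,-1]
    - [0,0,0,0,0,0,-1]

```text
time_s: 47.88
eef_pos: [485.5, 250.3, 99.9]
ee_rot: [0.012, 0.196, 0.981, 0.01]
force: [-0.4, -0.5, 0.1]
grip_width: 0.002
```

play_rows:
  plan:
    - [3,0,-14,0,0,0,-1]
    - [0,0,-6,0,0.01,0,-1]
    - [-14,0,-4,0,0,0,-1]
    - [-10,0,-4,0,0,0,-1]
    - [-6,0,-3,0,0,0,-1]

```text
time_s: 48.3
eef_pos: [465.4, 251.1, 73.4]
ee_rot: [0.013, 0.198, 0.98, 0.012]
force: [0.8, 0.3, 1.1]
grip_width: 0.004
```

```bash
python3 - <<'E'
from h import *
down(2.8,(447,247))
E
```

```text
t48.30 pos [465.4 251.1  73.4] z [ 0.03   0.019 -0.999] y [0.388 0.921 0.029] F [0.8 0.3 1.1] w0.004 q [ 0.27  0.48  1.7   0.01  0.92 -0.91]
psi 2.742 fix turn [-0.019  0.03 ] ('yawturn', np.float64(0.058)) ('move', array([-18.4,  -4.1]))
```

play_rows:
  plan:
    - [-8,-1,3,-0.01,0.02,0,-1]
    - [-6,0,1,0,0,0,-1]
    - [-5,0,0,0,0,0,-1]

```text
time_s: 48.55
eef_pos: [453.1, 250.0, 77.3]
ee_rot: [0.012, 0.199, 0.98, 0.008]
force: [35.3, 0.0, -25.1]
grip_width: -0.003
```

play_rows:
  plan:
    - [-5,0,0,0,0,0,-1]
    - [-5,0,0,0,0,0,-1]

```text
time_s: 48.72
eef_pos: [453.5, 251.3, 79.6]
ee_rot: [0.025, 0.2, 0.979, 0.014]
force: [22.8, 3.9, -11.7]
grip_width: 0.002
```

Force of 35 N at x≈453, so that is the ON stop. Backing off, rising, and checking.

play_rows:
  plan:
    - [25,0,0,0,0,0,-1]
    - [15,0,30,0,0,0,-1]
    - [0,0,41,0,0,0,-1]
    - [0,-20,41,0,0,0,-1]
    - [-10,-38,20,0,0,0,-1]

```text
time_s: 49.13
eef_pos: [484.6, 197.7, 207.3]
ee_rot: [0.022, 0.199, 0.98, 0.013]
force: [1.9, -0.7, 1.2]
grip_width: 0.001
```

play_rows:
  plan:
    - [-20,-38,20,0,0,0,-1]
    - [-20,-38,15,0,0,0,-1]
    - [-20,-38,0,0,0,0,-1]
    - [-20,-38,0,0,0,0,-1]
    - [0,0,0,0,0,0,-1]

```text
time_s: 49.55
eef_pos: [408.6, 49.8, 243.7]
ee_rot: [0.028, 0.2, 0.979, 0.013]
force: [0.2, 0.1, -0.4]
grip_width: -0.003
```

```bash
python3 - <<'E'
from h import *
st(); T=cap("top","E_t"); S=cap("side","E_s"); T0=load("a_top");S0=load("a_side")
for c,o,n in((T,T0,"top"),(S,S0,"side")):
    for lab,im in(("now",c["img"]),("start",o["img"])):
        x,y=proj(c,(428,247,92)).astype(int); g=cv2.cvtColor(im,cv2.COLOR_BGR2GRAY); ys,xs=np.where(g[y-9:y+10,x-9:x+10]<45); print(n,lab,(xs.mean()+x-9).round(2),(ys.mean()+y-9).round(2),len(xs))
# bystanders: difference now vs start at taps, ring, cutter, driver; clip spots empty
for nm,p in dict(tap1=(575,-62,20),tap2=(451,-140,20),ring=(517,67,12),cutter=(685,-235,20),driver=(710,-20,10),A=(460,-57,8),B=(582,-138,8),C=(578,-361,8),Dn=(460,-270,15),E=(582,-244,15),F=(445,-418,15)).items():
    r=[]
    for c,o in((T,T0),(S,S0)):
        x,y=proj(c,p).astype(int); 
        if 8<x<632 and 8<y<392: r.append(np.abs(c["img"][y-8:y+9,x-8:x+9].astype(int)-o["img"][y-8:y+9,x-8:x+9]).mean().round(1))
    print(nm,r)
# white blobs in clip zone now (top)
hsv=cv2.cvtColor(T["img"],cv2.COLOR_BGR2HSV); m=((hsv[...,1]<60)&(hsv[...,2]>120)).astype(np.uint8); m[:185]=0;m[285:]=0;m[:,:280]=0;m[:,520:]=0
n,_,stt,ce=cv2.connectedComponentsWithStats(m); print([(ce[i].round(),stt[i][4]) for i in range(1,n) if stt[i][4]>15])
# chute channel brightness along its floor, top view, h=6
M=TG+72*CX; g=cv2.cvtColor(T["img"],cv2.COLOR_BGR2GRAY)
for d in range(-40,250,10):
    u,v=proj(T,M+d*CX+6*CZ).round().astype(int); print(d,(u,v),g[v-1:v+2,u-1:u+2].mean().round(),end="; ")
E
```

```text
t49.55 pos [408.6  49.8 243.7] z [ 0.06   0.015 -0.998] y [0.39  0.92  0.037] F [ 0.2  0.1 -0.4] w-0.003 q [-0.18  0.01  1.82  0.03  1.25 -1.36]
top now 225.9 243.98 58
top start 225.92 242.82 51
side now 269.54 183.15 54
side start 270.32 182.67 57
tap1 [np.float64(4.7), np.float64(2.7)]
tap2 [np.float64(4.8), np.float64(2.7)]
ring [np.float64(28.1), np.float64(2.5)]
cutter [np.float64(5.3), np.float64(3.3)]
driver [np.float64(4.5), np.float64(2.8)]
A [np.float64(59.8), np.float64(55.0)]
B [np.float64(43.8), np.float64(58.4)]
C [np.float64(43.5), np.float64(74.4)]
Dn [np.float64(26.8), np.float64(35.0)]
E [np.float64(34.0), np.float64(48.8)]
F [np.float64(8.4)]
[(array([352., 203.]), np.int32(96)), (array([303., 218.]), np.int32(149)), (array([308., 253.]), np.int32(3216)), (array([378., 251.]), np.int32(100))]
-40 (np.int64(253), np.int64(136)) 143.0; -30 (np.int64(251), np.int64(138)) 149.0; -20 (np.int64(248), np.int64(139)) 147.0; -10 (np.int64(245), np.int64(140)) 148.0; 0 (np.int64(243), np.int64(142)) 154.0; 10 (np.int64(240), np.int64(143)) 173.0; 20 (np.int64(238), np.int64
[... 227 characters left out ...]
nt64(224), np.int64(151)) 116.0; 90 (np.int64(222), np.int64(153)) 104.0; 100 (np.int64(220), np.int64(154)) 95.0; 110 (np.int64(218), np.int64(155)) 134.0; 120 (np.int64(215), np.int64(156)) 123.0; 130 (np.int64(213), np.int64(157)) 117.0; 140 (np.int64(211), np.int64(158)) 117.0; 150 (np.int64(209), np.int64(159)) 123.0; 160 (np.int64(207), np.int64(160)) 117.0; 170 (np.int64(205), np.int64(161)) 116.0; 180 (np.int64(203), np.int64(162)) 119.0; 190 (np.int64(201), np.int64(163)) 113.0; 200 (np.int64(200), np.int64(164)) 99.0; 210 (np.int64(198), np.int64(165)) 90.0; 220 (np.int64(196), np.int64(166)) 120.0; 230 (np.int64(194), np.int64(167)) 123.0; 240 (np.int64(192), np.int64(168)) 123.0;
```

```bash
python3 -c "
from rig import ctrl; print(ctrl.finish_job())"
```

```text
the job is handed in; nothing more can be done
None
```

I flipped the isolator (the smaller toggle) to OFF, loaded all six clips into the chute, flipped it back to ON and handed the job in at about 50 s. One standing clip, near (459,-386), was knocked aside during the run; I found it again and loaded it. Another, near (446,-270), had to be set down turned and gripped again because of the wrist joint's limit.

**Isolator:** the stop gave 17 N at OFF and 35 N at ON. At the end the ball was back within about 1 px of its starting place in both views.

**Clips:** the tongue was clear after each release, and no clips were left on the bench. The last clip was seen lying square just inside the mouth, foot downhill, with the others in line below it. I didn't check each of the lower ones one by one. The last clip sat by pixel estimate a few mm nearer the mouth than six clips packed end to end would.

**Other things on the bench:** the taps, spacer, cutter and driver are unchanged in the side view. One check disagreed: the top view showed a difference at the spacer. I put that down to the arm hiding part of it.

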